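# Pack out the jig's gap with spacers and hold the stack tight

### The arm

A 6-joint arm with a two-finger parallel gripper is mounted at the origin on the work surface. World frame = base frame: x ahead of the robot, y to its left, z up, the work surface at z = 0. Lengths are in m, angles in rad, forces in N, time in s.
With the tool pointing down it reaches from about 0.35 to 0.975 m from the base axis. Payload 4.9 kg.
Tool frame: the origin (TCP) lies at the very end of the fingers, on their centre line; the grasp point (between the pads) lies 19 mm behind it (grasp_offset is the distance from the TCP to the grasp point, in m); x points along the fingers, y is the direction in which the jaws open and shut, and the axes are right-handed (so a half turn about x gives the same grasp; the last joint's range is limited). The gripper opens to 85 mm and grips with 20 to 120 N. Pads are 22 mm wide; open, the fingers measure 114 mm over their backs; the gripper's body (76 mm by 85 mm) begins 54 mm behind the grasp point. The pads swing forward as they close: fully open they stand 13 mm farther back than shut.
Start: joints at [-1.39, 0.053, 1.613, -0, 1.476, -0.119], TCP at [0.185, -0.597, 0.205] pointing down, gripper open.
Joint ranges: [-3.01, 3.01], [-1.01, 2.22], [0.06, 2.58], [-1.02, 4.17], [0.09, 2.62], [-3.14, 3.14]. Speed limits (rad/s): [2.57, 2.57, 3.14, 3.14, 3.14, 3.14].

### API

Orientations are given as a rotation vector (axis times angle).
In Python, from station import get_obs, get_image, camera_model, finish_job, grasp_offset gives the robot as it stands.
- The arm moves only by the shell command python3 -m crank 'ROWS' [OPENING] [FORCE]. ROWS is JSON, a list that holds one entry, the list of rows, each a list of 4 numbers: the shift along the world's x, y, z in m, then the turn about the world's z in degrees. In form: [[[dx, dy, dz, turn], ...]]. A call has 1 to 5 rows; each row is the pose to reach, as a shift and turn from the pose commanded when the call began; what a row does not reach only later rows make up. A row lasts 1/12 s, in which the tool goes at most 41.7 mm and 7.16 degrees, less where a joint would pass 70% of its speed; a pose out of reach is approached as far as the arm can. A call with a gripper value outside its range is refused whole. OPENING is the opening, from 0 (shut) to 1 (fully open), set as the call begins (- or left out, the last holds). The fingers move at their own pace and stop on an object; FORCE is the grip in N (left out, the last holds). Time passes only in rows, so rows that repeat a pose let the fingers close. It gives the time, the measured TCP pose, the force and the opening at its end, in the units of the state.
- get_obs(): the state, without advancing time (a new reading comes with each control period).
- get_image(name): name is "side" or "top"; returns (picture, depth): 400x640x3 uint8, red, green, blue; 400x640 float32, m along the optical axis (not along the pixel's ray), 0 where there is no reading.
- camera_model(name): a dict with "fx", "fy", "cx", "cy" (pixels), "xyz" and "attitude" of the camera in the world. Camera axes: x right, y down, z forward; pixel columns grow to the right and rows downward; lengths in m; the calibration is good to about 2 mm. A picture is of the moment at which its call begins. camera_model takes no time and is no camera call.
- finish_job(): hands the job in, once; it reports no verdict.
The state is a dict: "t": time; "q": joint angles; "dq": joint speeds; "effort": joint torques, N m; "tool_pos": TCP position; "tool_rot": TCP orientation; "contact_force": force on the tool from outside, world axes, zero at the start; "wrist_torque": the same for the moment, N m; "opening": finger opening in m.
Only numpy, scipy, OpenCV 4.12 (cv2) and the standard library are available. Lean on these libraries where they do the work, as an engineer would, in place of code of your own. Each camera call takes 0.05 s, during which the arm holds its last target.

### The job

Fill the gap between the jig's sliding block and its end stop with spacers from the rack, standing them upright side by side on the jig's base and square to it, until pushing the block towards the stop clamps the whole stack tight before the block's travel runs out; leave spacers that are not needed in their slots. Finish while holding: end with the fingers still pushing firmly on the block (15 N is plenty), so that the stack stays squeezed against the stop. Do not disturb the other things on the bench.

Things in the scene. Friction and masses are not known exactly. Their poses are not given: they have to be found in the camera images.
- jig: Fixed assembly jig: a flat dark steel base, 235 x 90 mm and 10 mm thick, carrying a sliding block (robot's side) and an end stop (far side). Origin at the underside, on the jig's centre line; the base runs from x = -150 to +85 mm. Jig x points from the block to the stop (the direction in which the block is pushed), y across, z up. Two rails 8 mm tall, 62 mm apart (y = -31 to +31 mm), border the gap, x = -100 to +55 mm.
- block (a joint): Travel of the sliding aluminium block towards the stop, in m: 0 fully back (the start), 0.027 at the end of its travel, where it halts by itself. A light spring returns it (3 N at 0 to 5.7 N at the end); the block is 60 mm long, 56 mm wide, its top 44.5 mm above the table.
- block_rear (a point): Centre of the block's flat rear face (the side to push on, away from the stop; 100 mm behind the jig's origin when fully back), 27.5 mm above the table. Moves with the block. Nothing stands on the 50 mm of base behind it.
- block_front (a point): Centre of the block's flat front face, which bounds the gap, 27.5 mm above the table. Moves with the block.
- stop_face (a point): Centre of the end stop's flat face, which bounds the gap on the other side; 27.5 mm above the table, top of the stop 45 mm above it. The stop is fixed, but it is set at a different place along the jig each time: the gap from the block (fully back) to the stop is 49 to 75 mm. Jig axes.
- rack: Fixed white spacer rack, 178 x 76 x 22 mm, origin at the centre of its underside; four slots in a row along its x axis, 42 mm apart, each 23 x 53 mm, floor 6 mm above the table.
- spacer1_mid (a point): Aluminium spacer 1 of 4, all alike, about 120 g: a body 20 mm thick (its x) x 50 mm wide (its y) x 35 mm tall, with an upright grip tab on top, 8 mm thick (x), 28 mm wide (y), 40 mm tall, to be gripped across its 28 mm. 75 mm tall in all; this point is its centre half-way up, 37.5 mm above its underside. Starts upright in a slot of the rack, 16 mm deep in it, axes as the rack's.
- spacer2_mid (a point): Aluminium spacer 2 of 4, all alike, about 120 g: a body 20 mm thick (its x) x 50 mm wide (its y) x 35 mm tall, with an upright grip tab on top, 8 mm thick (x), 28 mm wide (y), 40 mm tall, to be gripped across its 28 mm. 75 mm tall in all; this point is its centre half-way up, 37.5 mm above its underside. Starts upright in a slot of the rack, 16 mm deep in it, axes as the rack's.
- spacer3_mid (a point): Aluminium spacer 3 of 4, all alike, about 120 g: a body 20 mm thick (its x) x 50 mm wide (its y) x 35 mm tall, with an upright grip tab on top, 8 mm thick (x), 28 mm wide (y), 40 mm tall, to be gripped across its 28 mm. 75 mm tall in all; this point is its centre half-way up, 37.5 mm above its underside. Starts upright in a slot of the rack, 16 mm deep in it, axes as the rack's.
- spacer4_mid (a point): Aluminium spacer 4 of 4, all alike, about 120 g: a body 20 mm thick (its x) x 50 mm wide (its y) x 35 mm tall, with an upright grip tab on top, 8 mm thick (x), 28 mm wide (y), 40 mm tall, to be gripped across its 28 mm. 75 mm tall in all; this point is its centre half-way up, 37.5 mm above its underside. Starts upright in a slot of the rack, 16 mm deep in it, axes as the rack's.
- jar: Bystander, leave alone: small round screw-cap glass jar, 42 mm across, 45 mm tall; origin at the centre of its underside.
- screwdriver: Bystander, leave alone: screwdriver with a black handle, 150 mm long; origin at the centre of its underside.
- solvent: Bystander, leave alone: amber solvent bottle, 70 mm across, 170 mm tall; origin at the centre of its underside.
- tin: Bystander, leave alone: plain metal can, 70 mm across, 80 mm tall; origin at the centre of its underside.
- beaker: Bystander, leave alone: glass beaker, 72 mm across, 90 mm tall; origin at the centre of its underside.
- septa_box: Bystander, leave alone: closed cardboard box, 90 x 60 x 35 mm; origin at the centre of its underside.
- wrench: Bystander, leave alone: small steel wrench, 140 mm long; origin at the centre of its underside.
Things that resemble listed ones, but are neither listed nor needed, are in the scene too. Leave any green look-alike of the part that bears spacer4_mid alone. Leave any black look-alike of the part that bears spacer3_mid alone.

How it is judged:
At the end, for the whole second after the job is handed in: Fingers push the still block with over 5 N; spacers press the stop and the block with over 3 N each; every spacer stands in the gap (12 mm of the centre line, seated within 3 mm, tilt under 0.08 rad, turn under 0.12 rad) or is still in its slot (moved under 12 mm) (contact force between the fingers and block above 5 N and contact force between any of spacer1, spacer2, spacer3, spacer4 and stop above 3 N and contact force between any of spacer1, spacer2, spacer3, spacer4 and block above 3 N and velocity of joint block between -0.01 and 0.01 m/s and ((x of spacer1_mid in the frame of jig between -0.045 and 0.035 m and y of spacer1_mid in the frame of jig between -0.012 and 0.012 m and z of spacer1_mid in the frame of jig between 0.044 and 0.0505 m and angle between spacer1_mid's own z axis and vertical below 0.08 rad and angle between the x axis of spacer1_mid and the x axis of jig, either way round below 0.12 rad) or distance of spacer1_mid from where it was at the start of the episode below 0.012 m) and ((x of spacer2_mid in the frame of jig between -0.045 and 0.035 m and y of spacer2_mid in the frame of jig between -0.012 and 0.012 m and z of spacer2_mid in the frame of jig between 0.044 and 0.0505 m and angle between spacer2_mid's own z axis and vertical below 0.08 rad and angle between the x axis of spacer2_mid and the x axis of jig, either way round below 0.12 rad) or distance of spacer2_mid from where it was at the start of the episode below 0.012 m) and ((x of spacer3_mid in the frame of jig between -0.045 and 0.035 m and y of spacer3_mid in the frame of jig between -0.012 and 0.012 m and z of spacer3_mid in the frame of jig between 0.044 and 0.0505 m and angle between spacer3_mid's own z axis and vertical below 0.08 rad and angle between the x axis of spacer3_mid and the x axis of jig, either way round below 0.12 rad) or distance of spacer3_mid from where it was at the start of the episode below 0.012 m) and ((x of spacer4_mid in the frame of jig between -0.045 and 0.035 m and y of spacer4_mid in the frame of jig between -0.012 and 0.012 m and z of spacer4_mid in the frame of jig between 0.044 and 0.0505 m and angle between spacer4_mid's own z axis and vertical below 0.08 rad and angle between the x axis of spacer4_mid and the x axis of jig, either way round below 0.12 rad) or distance of spacer4_mid from where it was at the start of the episode below 0.012 m)); the arm keeps its last pose, push and grip.
It fails at once if a bystander is shifted by more than 40 mm (distance of any of jar, screwdriver, solvent, tin, beaker, septa_box, wrench from where it was at the start of the episode above 0.04 m).
It also fails if it takes over 72 s, if anything falls off the work surface, if the arm or the gripper's body presses on something with over 40 N, if the wrist force passes 120 N, or if a joint passes its speed limit or range.

## Working session

There is one attempt and no reset: what is moved stays moved. The work goes in short steps, Python scripts to look and compute and a shell command to move; the robot and the scene stay as the last step left them, time stands still between calls to the robot, and variables do not carry over. Pictures are saved under pics/ and viewed, and the job is handed in when it is done.

```bash
ls; mkdir -p pics; python3 - <<'E'
from station import *
import cv2,numpy as np
o=get_obs();print(o)
print(grasp_offset)
for n in("side","top"):
    m=camera_model(n);print(n,m)
    p,d=get_image(n);cv2.imwrite(f"pics/{n}0.png",p[:,:,::-1]);np.savez(f"pics/{n}0.npz",p=p,d=d)
E
```

```text
pics
{'t': 0.0, 'q': array([-1.39000481e+00,  5.33674353e-02,  1.61425366e+00, -2.15091256e-05,
        1.47599495e+00, -1.18979491e-01]), 'dq': array([0.00015756, 0.00122139, 0.00072767, 0.00057106, 0.00262783,
       0.0016095 ]), 'effort': array([ 4.78802958e-04, -3.93679583e+01, -3.70177925e+01, -2.71463858e-05,
        7.07803789e-03, -9.23131438e-06]), 'tool_pos': array([ 0.18445055, -0.59647356,  0.2036806 ]), 'tool_rot': array([ 2.06088931,  0.31335402, -2.06106424]), 'contact_force': array([ 0.05394559, -0.09691527, -0.64120116]), 'wrist_torque': array([ 0.01358119, -0.03479386, -0.00506725]), 'opening': 0.0852152830975553}
0.0187
side {'fx': 395.7760273181205, 'fy': 395.7760273181205, 'cx': 316.8398788932044, 'cy': 195.90414586468853, 'xyz': array([ 0.12074692, -0.53431611,  0.74620425]), 'attitude': array([-2.1682423 ,  0.86593707, -0.39759441])}
top {'fx': 400.931785674293, 'fy': 400.931785674293, 'cx': 322.41076619045384, 'cy': 201.60577188695476, 'xyz': array([ 0.47676222, -0.00189117,  1.28205913]), 'attitude': array([-2.18511631,  2.14786416, -0.13688891])}
```

View pics/side0.png

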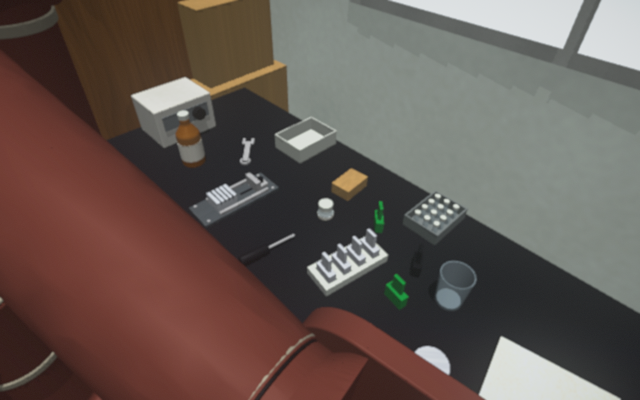

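View pics/top0.png

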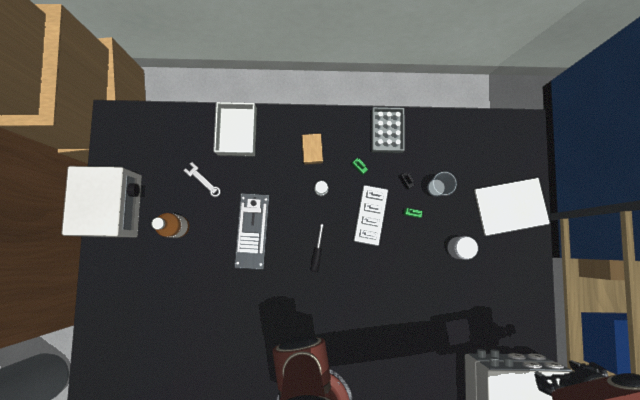

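```bash
python3 - <<'E'
import cv2,numpy as np
t=cv2.imread("pics/top0.png");s=cv2.imread("pics/side0.png")
a=cv2.resize(t[180:280,225:285],None,fx=6,fy=6,interpolation=cv2.INTER_CUBIC)
b=cv2.resize(t[175:255,345:430],None,fx=5,fy=5,interpolation=cv2.INTER_CUBIC)
c=np.zeros((600,800,3),np.uint8);c[:600,:360]=a;c[:400,365:790]=b
cv2.imwrite("pics/z1.png",c)
a=cv2.resize(s[165:225,185:285],None,fx=5,fy=5,interpolation=cv2.INTER_CUBIC)
b=cv2.resize(s[225:300,300:400],None,fx=4,fy=4,interpolation=cv2.INTER_CUBIC)
c=np.zeros((600,800,3),np.uint8);c[:300,:500]=a;c[300:600,:400]=b
cv2.imwrite("pics/z2.png",c)
E
```

```text
(no output)
```

View pics/z1.png

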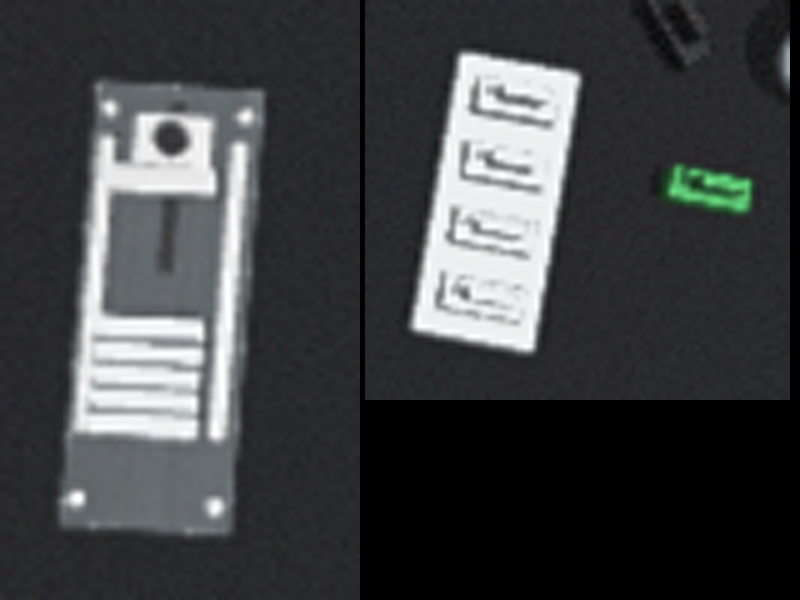

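View pics/z2.png

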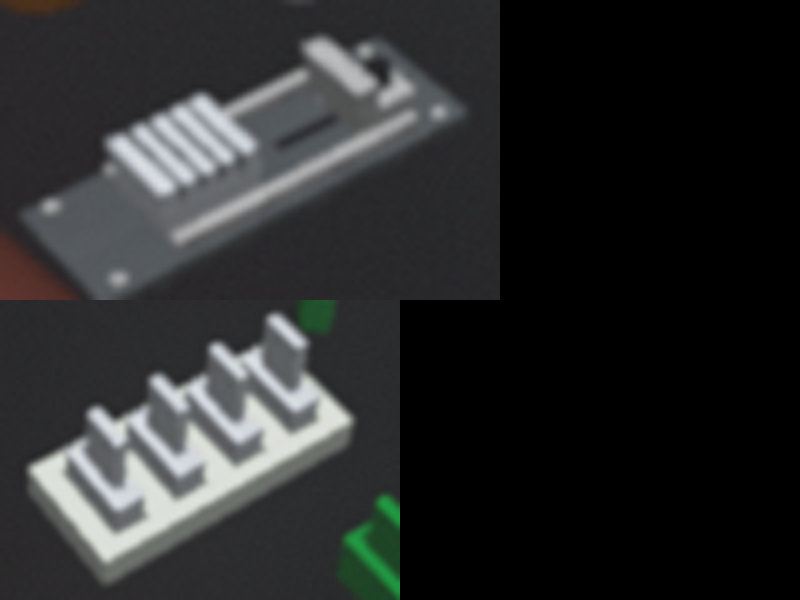

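```bash
cat > h.py <<'E'
import cv2,numpy as np
from station import *
from scipy.spatial.transform import Rotation as R
def cast(n,uv,z):
    m=camera_model(n);uv=np.atleast_2d(uv).astype(float)
    d=np.c_[(uv[:,0]-m['cx'])/m['fx'],(uv[:,1]-m['cy'])/m['fy'],np.ones(len(uv))]@R.from_rotvec(m['attitude']).as_matrix().T
    return m['xyz']+d*((z-m['xyz'][2])/d[:,2])[:,None]
def proj(n,P):
    m=camera_model(n);c=(np.atleast_2d(P)-m['xyz'])@R.from_rotvec(m['attitude']).as_matrix()
    return np.c_[c[:,0]/c[:,2]*m['fx']+m['cx'],c[:,1]/c[:,2]*m['fy']+m['cy']]
def tri(a,b): # pixel in top, pixel in side -> point, gap
    A=cast('top',a,0)[0];B=cast('side',b,0)[0];ca=camera_model('top')['xyz'];cb=camera_model('side')['xyz']
    da=(A-ca)/np.linalg.norm(A-ca);db=(B-cb)/np.linalg.norm(B-cb)
    s=np.linalg.lstsq(np.c_[da,-db],cb-ca,rcond=None)[0]
    p,q=ca+s[0]*da,cb+s[1]*db
    return (p+q)/2,np.linalg.norm(p-q)
def cloud(n,d):
    m=camera_model(n);v,u=np.mgrid[:d.shape[0],:d.shape[1]]
    c=np.stack([(u-m['cx'])/m['fx']*d,(v-m['cy'])/m['fy']*d,d],-1)
    return c@R.from_rotvec(m['attitude']).as_matrix().T+m['xyz']
E
python3 - <<'E'
from h import *
t=np.load('pics/top0.npz');s=np.load('pics/side0.npz')
p=t['p'];d=t['d'];C=cloud('top',d)
g=p.astype(int).mean(2)
print('table z top',np.median(C[280:300,200:240,2]))
# rack
m=np.zeros(g.shape,np.uint8);m[180:250,350:392]=(g[180:250,350:392]>120)
c=max(cv2.findContours(m,0,2)[0],key=cv2.contourArea);r=cv2.minAreaRect(c);print('rack px',r)
W=cast('top',cv2.boxPoints(r),.022);print(W.round(4),'sides',np.linalg.norm(W[1]-W[0]),np.linalg.norm(W[2]-W[1]),'ctr',W.mean(0))
print('rack depth z',np.percentile(C[180:250,350:392][m[180:250,350:392]>0][:,2],[5,25,50,75,95]))
# jig base
m=np.zeros(g.shape,np.uint8);m[188:275,230:275]=g[188:275,230:275]>62
m=cv2.morphologyEx(m,cv2.MORPH_CLOSE,np.ones((7,7)));c=max(cv2.findContours(m,0,2)[0],key=cv2.contourArea);r=cv2.minAreaRect(c);print('jig px',r)
W=cast('top',cv2.boxPoints(r),.010);print(W.round(4),'sides',np.linalg.norm(W[1]-W[0]),np.linalg.norm(W[2]-W[1]),'ctr',W.mean(0))
# corners by hand (z1: px = 225+X/6 ,180+Y/6)
H=[(98,83),(265,92),(232,533),(60,525)]
W=cast('top',[(225+(x)/6-.5,180+(y)/6-.5) for x,y in H],.010);print(W.round(4))
# depth profile along the jig centre
np.set_printoptions(linewidth=200,precision=4,suppress=True)
for v in range(192,272):
    u=int(round(255-(v-195)*.075)); print(v,u,C[v,u],C[v,u-4,2],C[v,u+4,2],int(g[v,u]))
E
```

```text
table z top 0.0009791187195974382
rack px ((370.7382507324219, 214.98321533203125), (24.967159271240234, 56.943660736083984), 10.007979393005371)
[[ 0.5015 -0.1132  0.022 ]
 [ 0.6798 -0.1433  0.022 ]
 [ 0.6672 -0.2217  0.022 ]
 [ 0.4893 -0.1903  0.022 ]] sides 0.1807675488064885 0.0793737873217541 ctr [ 0.58445325 -0.16711461  0.022     ]
rack depth z [0.01377183 0.02159754 0.02438164 0.039924   0.08073884]
jig px ((251.3655242919922, 231.11380004882812), (29.31505584716797, 75.4052963256836), 4.763641834259033)
[[0.4126 0.2603 0.01  ]
 [0.65   0.2503 0.01  ]
 [0.6439 0.1568 0.01  ]
 [0.4066 0.1688 0.01  ]] sides 0.23760620315359157 0.09365230926792747 ctr [0.52828515 0.20904289 0.01      ]
[[0.6468 0.2471 0.01  ]
 [0.6436 0.1582 0.01  ]
 [0.4114 0.168  0.01  ]
 [0.4141 0.2576 0.01  ]]
192 255 [ 0.6536  0.2041 -0.0022] -0.004409150121317484 0.000492287342255926 41
193 255 [ 0.6501  0.2036 -0.0002] -0.0018102742888539414 -0.0030479331569626122 49
194 255 [0.6452 0.2016 0.012 ] 0.011053023469099976 0.013253363462364609 90
195 255 [0.6423 0.2018 0.01  ] 0.008942675700158054 0.0119522238
[... 5087 characters left out ...]
74856 109
263 250 [0.4273 0.2096 0.0106] 0.010789578242310194 0.012835249267456161 108
264 250 [0.4242 0.2095 0.0107] 0.012216521564825333 0.01169021971883466 108
265 250 [0.4211 0.2096 0.0094] 0.012161670203401753 0.012930049861285209 108
266 250 [0.4179 0.2099 0.0069] 0.014189513851508462 0.009031088740854232 111
267 250 [0.4149 0.2093 0.0096] 0.006983327979250831 0.01137394908889 109
268 250 [0.4118 0.2093 0.009 ] -0.002231717561212321 0.010405646557681836 79
269 249 [0.4083 0.2133 0.003 ] 0.00614425773401428 0.0005273240422625225 47
270 249 [0.405  0.2137 0.0002] -0.0007446337780732115 0.0033824845473187093 37
271 249 [0.4021 0.2132 0.0022] -0.0017116840828053093 -0.002369240118889504 44
```

```bash
python3 - <<'E'
from h import *
from scipy.ndimage import map_coordinates,gaussian_filter1d
np.set_printoptions(linewidth=200,precision=4,suppress=True)
t=np.load('pics/top0.npz');s=np.load('pics/side0.npz')
# tabs by depth, both views
for n,D in(('top',t),('side',s)):
    C=cloud(n,D['d'])
    m=((C[...,2]>.062)&(C[...,2]<.095)&(abs(C[...,0]-.585)<.1)&(abs(C[...,1]+.167)<.04)).astype(np.uint8)
    k,l,st,c=cv2.connectedComponentsWithStats(m)
    for i in range(1,k):
        if st[i,4]>3:
            P=C[l==i];print(n,st[i,4],c[i],'mean',P.mean(0),'min',P.min(0),'max',P.max(0), 'z95',np.percentile(P[:,2],95))
    # rack top
# jig profiles at z .0445
yaw=-.044;o=np.array([.5613,.2069]);ex=np.array([np.cos(yaw),np.sin(yaw)]);ey=np.array([-ex[1],ex[0]])
for n,D in(('top',t),('side',s)):
    g=D['p'].astype(float).mean(2)
    xs=np.arange(-.115,.05,.0005)
    acc=[]
    for y in np.linspace(-.02,.02,21):
        W=np.c_[o+xs[:,None]*ex+y*ey,np.full(len(xs),.0447)]
        uv=proj(n,W);acc.append(map_coordinates(g,[uv[:,1],uv[:,0]],order=1))
    pr=np.mean(acc,0);gr=np.gradient(gaussian_filter1d(pr,3),.0005)
    big=[i for i in range(1,len(xs)-1) if abs(gr[i])>abs(gr[i-1]) and abs(gr[i])>=abs(gr[i+1]) and abs(gr[i])>5000]
    print(n,[(round(xs[i]*1000,1),int(gr[i])) for i in big])
E
```

```text
top 35 [376.2571 193.0857] mean [ 0.6459 -0.1762  0.0782] min [ 0.6412 -0.1901  0.0645] max [ 0.6516 -0.164   0.0847] z95 0.08441075238482151
top 33 [374.4545 206.5455] mean [ 0.6045 -0.1706  0.0799] min [ 0.5999 -0.1842  0.0621] max [ 0.6093 -0.1572  0.088 ] z95 0.08667762636904972
top 33 [371.9091 220.0303] mean [ 0.5638 -0.1632  0.0782] min [ 0.5579 -0.1789  0.0651] max [ 0.5696 -0.1493  0.0863] z95 0.08507904295053184
top 28 [369.2857 233.6429] mean [ 0.5227 -0.1551  0.0805] min [ 0.5186 -0.1694  0.0669] max [ 0.5279 -0.1427  0.0869] z95 0.08556313437218963
side 90 [370.6333 234.6556] mean [ 0.6409 -0.1776  0.0746] min [ 0.636  -0.1903  0.0623] max [ 0.6482 -0.1616  0.0829] z95 0.08162170327942035
side 92 [356.4565 242.2826] mean [ 0.5997 -0.171   0.075 ] min [ 0.5953 -0.1836  0.0621] max [ 0.6073 -0.1562  0.0837] z95 0.08250911506823418
side 91 [341.4945 250.0549] mean [ 0.5585 -0.1637  0.0752] min [ 0.5542 -0.1765  0.0635] max [ 0.5666 -0.1476  0.0831] z95 0.08201224381001943
side 94 [325.8298 258.4362] mean [ 0.5169 -0.1567  0.0751] min [ 0.5123 -0.1693  0.0624] max [ 0.5234 -0.1397  0.0832] z95 0.08202135835053129
top [(np.float64(-100.0), 22033), (np.float64(-90.0), -12184), (np.float64(-85.5), 12695), (np.float64(-78.0), -12025), (np.float64(-73.5), 12783), (np.float64(-66.0), -12998), (np.float64(-61.0), 13974), (np.float64(-54.5), -15327), (np.float64(-49.0), 16092), (np.float64(-40.0), -27683), (np.float64(24.5), 23767), (np.float64(45.0), -9710)]
side [(np.float64(-104.5), 16743), (np.float64(-95.0), -10739), (np.float64(-89.0), 9612), (np.float64(-83.0), -9778), (np.float64(-77.0), 9771), (np.float64(-71.0), -9437), (np.float64(-65.0), 9504), (np.float64(-58.5), -8482), (np.float64(-53.0), 8968), (np.float64(-44.0), -14668), (np.float64(19.5), 12700), (np.float64(35.0), -14363)]
```

```bash
cat > st.py <<'E'
from h import *
np.set_printoptions(linewidth=200,precision=4,suppress=True)
o=get_obs();M=R.from_rotvec(o['tool_rot']).as_matrix()
print('t',o['t'],'p',o['tool_pos'],'toolx',M[:,0],'jaw yaw deg',np.degrees(np.arctan2(M[1,1],M[0,1])),'F',o['contact_force'],'open',o['opening'],'q',o['q'])
E
python3 st.py; python3 -m crank '[[[0.03,0.03,0,0],[0.06,0.06,0,0],[0.09,0.09,0,0],[0.12,0.12,0,0],[0.15,0.15,0,0]]]' 0.7 40; python3 st.py
```

```text
t 0.1 p [ 0.1845 -0.5965  0.2038] toolx [-0.0004  0.0019 -1.    ] jaw yaw deg -72.82403220406931 F [0.8561 0.7588 0.6013] open 0.08534174423993288 q [-1.39    0.0533  1.6142 -0.      1.476  -0.119 ]
t: 0.52
tool_pos: [0.3327, -0.448, 0.2043]
tool_rot: [2.061, 0.311, -2.061]
contact_force: [0.7, 0.0, -0.1]
opening: 0.06
t 0.5167 p [ 0.3327 -0.448   0.2043] toolx [-0.0003  0.0007 -1.    ] jaw yaw deg -72.86240448746713 F [ 0.6977  0.0393 -0.1139] open 0.06004835372943316 q [-1.0655 -0.106   1.7696  0.0001  1.4788  0.2062]
```

```bash
python3 -m crank '[[[0.02,0.032,0,-5.5],[0.04,0.064,0,-11],[0.06,0.096,0,-16.5],[0.08,0.128,0,-22],[0.1,0.16,0,-27]]]' && python3 -m crank '[[[0.02,0.032,0,0],[0.04,0.064,0,0],[0.06,0.096,0,0],[0.086,0.13,-0.03,0],[0.086,0.13,-0.05,0]]]' ; python3 st.py
python3 - <<'E'
from h import *
for n in("side","top"):
    p,d=get_image(n);cv2.imwrite(f"pics/{n}1.png",p[:,:,::-1]);np.savez(f"pics/{n}1.npz",p=p,d=d)
s=cv2.imread('pics/side1.png');t=cv2.imread('pics/top1.png')
c=np.zeros((600,800,3),np.uint8);c[:300,:400]=cv2.resize(s[170:320,260:460],None,fx=2,fy=2);c[300:,:400]=cv2.resize(t[150:300,280:480],None,fx=2,fy=2)
cv2.imwrite('pics/z3.png',c)
E
```

```text
t: 0.93
tool_pos: [0.4323, -0.2878, 0.2044]
tool_rot: [-2.129, 0.188, 2.13]
contact_force: [0.6, -0.2, -0.1]
opening: 0.0598
t: 1.35
tool_pos: [0.5213, -0.1566, 0.1566]
tool_rot: [-2.141, 0.179, 2.128]
contact_force: [-0.5, -1.2, -1.0]
opening: 0.0597
t 1.35 p [ 0.5213 -0.1566  0.1566] toolx [ 0.0058 -0.0007 -1.    ] jaw yaw deg -99.57636183044718 F [-0.451  -1.2445 -0.9567] open 0.05966818326039415 q [-0.4296 -0.11    1.8539  0.0018  1.3922  1.308 ]
```

View pics/z3.png

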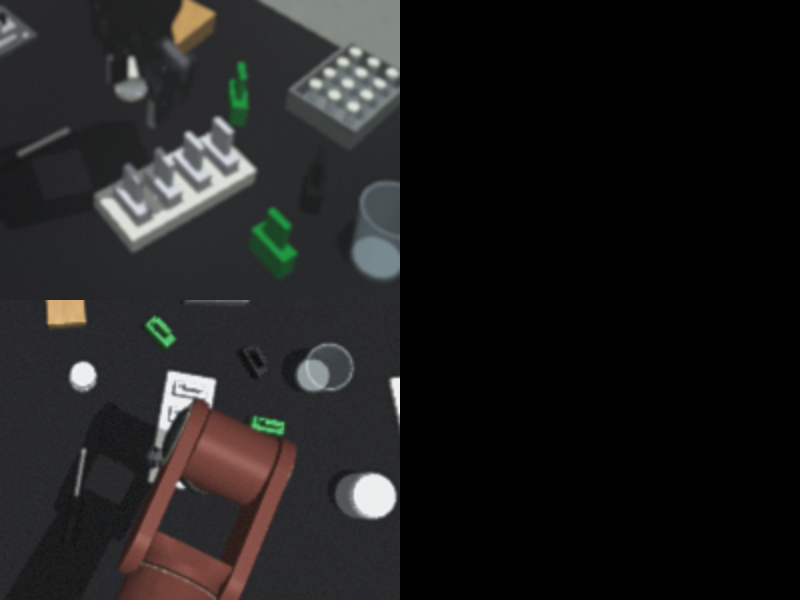

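```bash
python3 - <<'E'
from h import *
o=get_obs();M=R.from_rotvec(o['tool_rot']).as_matrix();p=o['tool_pos']
print(proj('side',[p,p+M[:,1]*.03,p-M[:,1]*.03,p+[0,0,.012]+M[:,1]*.03,p+[0,0,.012]-M[:,1]*.03]))
s=cv2.imread('pics/side1.png')[170:260,270:400]
s=cv2.convertScaleAbs(s,alpha=2.2)
cv2.imwrite('pics/z4.png',cv2.resize(s,None,fx=6,fy=6,interpolation=cv2.INTER_CUBIC))
E
```

```text
[[326.11085428 235.42700965]
 [334.79698565 244.77041674]
 [317.81190202 226.50007934]
 [335.03241689 240.72978663]
 [317.86988896 222.46185489]]
```

View pics/z4.png

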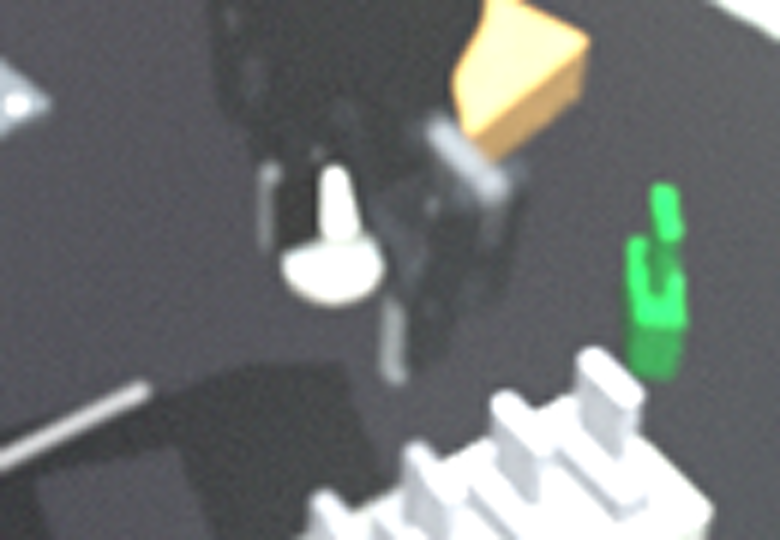

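```bash
python3 - <<'E'
from h import *
np.set_printoptions(linewidth=200,precision=4,suppress=True)
D=np.load('pics/side1.npz');C=cloud('side',D['d'])
o=get_obs();M=R.from_rotvec(o['tool_rot']).as_matrix();p=o['tool_pos']
m=(C[...,2]>.13)&(C[...,2]<.25)&(abs(C[...,0]-.52)<.08)&(abs(C[...,1]+.157)<.1)
L=(C[m]-p)@M   # tool frame: x along fingers
v,u=np.nonzero(m)
for lo in np.arange(-.08,.02,.006):
    for side in(1,-1):
        k=(L[:,0]>lo)&(L[:,0]<=lo+.006)&(L[:,1]*side>0)
        if k.sum()>2: print(round(lo,3),side,k.sum(),'jaw',L[k,1].min(),L[k,1].max(),'z',L[k,2].min(),L[k,2].max())
print(M)
E
```

```text
-0.08 1 8 jaw 0.029104283886871127 0.04125125667639652 z 0.003119481892000195 0.008784105062041418
-0.08 -1 31 jaw -0.040691176776594874 -0.030392570760420512 z -0.01222810398102434 0.008868832819841875
-0.074 1 14 jaw 0.029089035153148073 0.041154735636713846 z 0.0002653641142887422 0.008367991915495473
-0.074 -1 22 jaw -0.03786495707821054 -0.030514166377856408 z -0.01200437668017468 0.007956045265389814
-0.068 1 22 jaw 0.029133856158834164 0.04176097561114778 z -0.009930011228236977 0.008232000594872606
-0.068 -1 22 jaw -0.0376367188819886 -0.030994705234037426 z -0.011772113372674366 0.008437121690422409
-0.062 1 29 jaw 0.028199740570833867 0.04210257587750385 z -0.010884011675346236 0.008755898654822463
-0.062 -1 28 jaw -0.037970910431805595 -0.03069958531320288 z -0.013517314688678525 0.008507124170632185
-0.056 1 24 jaw 0.02949783159194327 0.0421852056640953 z -0.010615214687331592 0.008786695977111595
-0.056 -1 23 jaw -0.03826688806506857 -0.03160472985432548 z -0.013637160719932468 0.008523227891868122
-0.05 1 14 jaw 0.02956440946732529 0.04009927095064817 z -0.006817270814805298 0.00786638293477888
-0.05 -1 25 jaw -0.03909316194179521 -0.03006393256978272 z -0.013364872463611132 0.007819906388302454
-0.044 1 4 jaw 0.03339026792756746 0.0345354243318976 z 0.0028082795871459997 0.004881230636942658
-0.044 -1 16 jaw -0.037684017301621936 -0.030453277555987143 z -0.011966083275824034 0.00748139362198024
[[-0.009  -0.1671 -0.9859]
 [ 0.0042 -0.9859  0.1671]
 [-1.     -0.0027  0.0096]]
```

```bash
python3 st.py; python3 - <<'E'
from h import *
np.set_printoptions(linewidth=220,precision=3,suppress=True)
D=np.load('pics/side1.npz');C=cloud('side',D['d'])
for v in range(222,246): print(v,C[v,330:346,2])
E
```

```text
t 1.45 p [ 0.5154 -0.1566  0.1494] toolx [-0.009   0.0042 -1.    ] jaw yaw deg -99.62142235915532 F [-0.7259 -1.487  -1.3596] open 0.05955102653272575 q [-0.4331 -0.1062  1.8627  0.0001  1.395   1.3056]
222 [0.002 0.001 0.001 0.217 0.221 0.221 0.219 0.221 0.225 0.225 0.239 0.242 0.24  0.244 0.244 0.241]
223 [-0.002  0.001  0.001  0.216  0.217  0.22   0.216  0.219  0.222  0.222  0.236  0.239  0.239  0.242  0.24   0.237]
224 [ 0.001  0.    -0.002  0.21   0.216  0.216  0.214  0.215  0.217  0.219  0.218  0.235  0.237  0.238  0.212  0.   ]
225 [-0.002  0.     0.     0.21   0.212  0.214  0.211  0.215  0.216  0.215  0.216  0.213  0.213  0.211  0.208  0.002]
226 [ 0.001  0.002 -0.001  0.207  0.211  0.208  0.208  0.212  0.214  0.214  0.213  0.209  0.211  0.209  0.207  0.   ]
227 [-0.001  0.001 -0.002  0.206  0.207  0.209  0.206  0.209  0.211  0.211  0.21   0.208  0.207  0.206  0.203 -0.   ]
228 [ 0.001  0.004 -0.     0.201  0.207  0.205  0.204  0.207  0.208  0.746  0.206  0.204  0.203  0.201  0.202 -0.003]
229 [ 0.001 -0.001  0.002  0.199  0.202  0.204  0.2    0.203  0.206  0.206  0.201  0.2 
[... 1218 characters left out ...]
.001  0.002 -0.     0.001  0.    -0.     0.002  0.002 -0.001  0.001 -0.001 -0.003  0.002  0.    -0.001 -0.002]
241 [ 0.001 -0.001 -0.001  0.    -0.    -0.001  0.     0.001  0.002  0.002 -0.002  0.002  0.001  0.001 -0.     0.001]
242 [ 0.001 -0.002  0.     0.001 -0.002 -0.001  0.001  0.001 -0.001  0.746  0.001  0.001  0.001 -0.002 -0.    -0.   ]
243 [-0.001 -0.003 -0.001 -0.002  0.003  0.001  0.001 -0.002  0.001  0.083  0.746 -0.     0.     0.002  0.     0.001]
244 [-0.001  0.001 -0.002 -0.     0.001  0.001 -0.     0.081  0.082  0.081  0.081  0.001  0.     0.004  0.002  0.002]
245 [ 0.001  0.001  0.002  0.001  0.002  0.002  0.001  0.079  0.081  0.081  0.081  0.08   0.001  0.     0.    -0.001]
```

```bash
python3 -m crank '[[[0,0,0,0],[0,0,0,0],[0,0,0,0]]]'; python3 - <<'E'
from h import *
np.set_printoptions(linewidth=200,precision=4,suppress=True)
p_,d=get_image('side');C=cloud('side',d);cv2.imwrite('pics/side2.png',p_[:,:,::-1])
o=get_obs();M=R.from_rotvec(o['tool_rot']).as_matrix();p=o['tool_pos'];print(p)
m=(C[...,2]>.1)&(C[...,2]<.25)&(abs(C[...,0]-.52)<.08)&(abs(C[...,1]+.157)<.1)
L=(C[m]-p)@M
for lo in np.arange(-.05,.03,.006):
    for side in(1,-1):
        k=(L[:,0]>lo)&(L[:,0]<=lo+.006)&(L[:,1]*side>0)
        if k.sum()>2: print(round(lo,3),side,k.sum(),'jaw',L[k,1].min(),L[k,1].max(),'z',L[k,2].min(),L[k,2].max())
E
```

```text
t: 1.7
tool_pos: [0.5184, -0.1612, 0.1568]
tool_rot: [-2.134, 0.186, 2.129]
contact_force: [1.0, -0.8, -0.0]
opening: 0.0596
[ 0.5184 -0.1613  0.1569]
-0.05 1 28 jaw 0.028985394240040235 0.04298120164826326 z -0.003609076696440776 0.013182670251201413
-0.05 -1 22 jaw -0.035599204933167705 -0.02999215786174253 z -0.008498620956636628 0.013189888392588223
-0.044 1 21 jaw 0.02897321197100063 0.04235929991777684 z -0.003623953830029804 0.013314391399929947
-0.044 -1 25 jaw -0.03651996680963259 -0.02999346901398342 z -0.009464619046659907 0.012796649262744977
-0.038 1 8 jaw 0.02825559025044136 0.03917090510098162 z 0.005405434361277255 0.012881324500011535
-0.038 -1 19 jaw -0.0354121972861448 -0.030385343567668806 z -0.009396876382273866 0.013446321803960574
```

```bash
python3 - <<'E'
from h import *
s=cv2.imread('pics/side2.png')[150:270,260:400]
s=cv2.convertScaleAbs(s,alpha=3)
o=get_obs();M=R.from_rotvec(o['tool_rot']).as_matrix();p=o['tool_pos']
s=cv2.resize(s,None,fx=5,fy=5,interpolation=cv2.INTER_CUBIC)
for a in(0,-.02,-.04,-.06):
  for j in(-.03,0,.03):
    u=proj('side',p+M[:,0]*a+M[:,1]*j)[0]
    cv2.circle(s,(int((u[0]-260+.5)*5),int((u[1]-150+.5)*5)),3,(0,0,255) if a==0 else (0,255,255),-1)
cv2.imwrite('pics/z5.png',s)
E
```

```text
(no output)
```

View pics/z5.png

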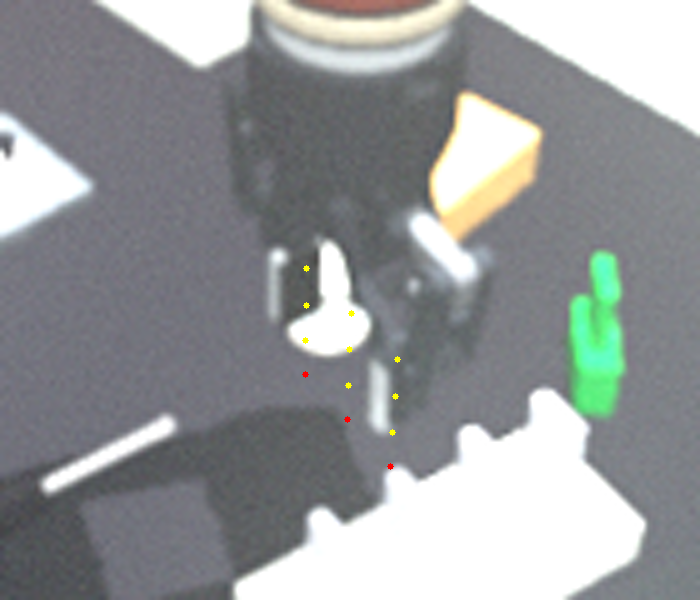

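```bash
python3 st.py; python3 -m crank '[[[0,0,0,0],[0,0,0,0]]]'; python3 st.py;  python3 -m crank '[[[0.001,0.003,-0.02,0],[0.001,0.003,-0.04,0],[0.001,0.003,-0.06,0],[0.001,0.003,-0.06,0],[0.001,0.003,-0.06,0]]]'; python3 st.py
cat > look.py <<'E'
from h import *
import sys
np.set_printoptions(linewidth=200,precision=4,suppress=True)
o=get_obs();M=R.from_rotvec(o['tool_rot']).as_matrix();p=o['tool_pos'];print('p',p)
k=sys.argv[1];x0,y0,w,h=map(int,sys.argv[2:6]);al=float(sys.argv[6])
p_,d=get_image('side');C=cloud('side',d);cv2.imwrite(f'pics/side{k}.png',p_[:,:,::-1]);np.savez(f'pics/side{k}.npz',p=p_,d=d)
f=min(780//w,580//h);s=cv2.resize(cv2.convertScaleAbs(p_[y0:y0+h,x0:x0+w,::-1],alpha=al),None,fx=f,fy=f,interpolation=cv2.INTER_CUBIC)
u=proj('side',p)[0];cv2.circle(s,(int((u[0]-x0+.5)*f),int((u[1]-y0+.5)*f)),3,(0,0,255),-1)
cv2.imwrite(f'pics/l{k}.png',s)
E
python3 look.py 3 260 150 140 115 2.5
```

```text
t 1.75 p [ 0.5184 -0.1613  0.1569] toolx [ 0.0027 -0.0014 -1.    ] jaw yaw deg -99.92269074535224 F [-0.6657 -0.0822  0.8259] open 0.06017308074260143 q [-0.4386 -0.1117  1.855  -0.0001  1.3952  1.3054]
t: 1.92
tool_pos: [0.5181, -0.1607, 0.156]
tool_rot: [-2.133, 0.185, 2.13]
contact_force: [-0.5, -0.4, -0.0]
opening: 0.0597
t 1.9167 p [ 0.5181 -0.1607  0.156 ] toolx [ 0.0016 -0.0008 -1.    ] jaw yaw deg -99.89227540872929 F [-0.4524 -0.3959 -0.044 ] open 0.05967268818694737 q [-0.4379 -0.1112  1.856  -0.      1.395   1.3056]
t: 2.33
tool_pos: [0.518, -0.1566, 0.0941]
tool_rot: [-2.129, 0.183, 2.134]
contact_force: [-0.2, -0.2, 0.7]
opening: 0.0594
t 2.3333 p [ 0.518  -0.1566  0.0941] toolx [-0.0022  0.001  -1.    ] jaw yaw deg -99.84653782701932 F [-0.2258 -0.1651  0.6554] open 0.05938633302855124 q [-0.4312 -0.05    1.9068  0.      1.2873  1.3115]
p [ 0.518  -0.1566  0.0941]
```

View pics/l3.png

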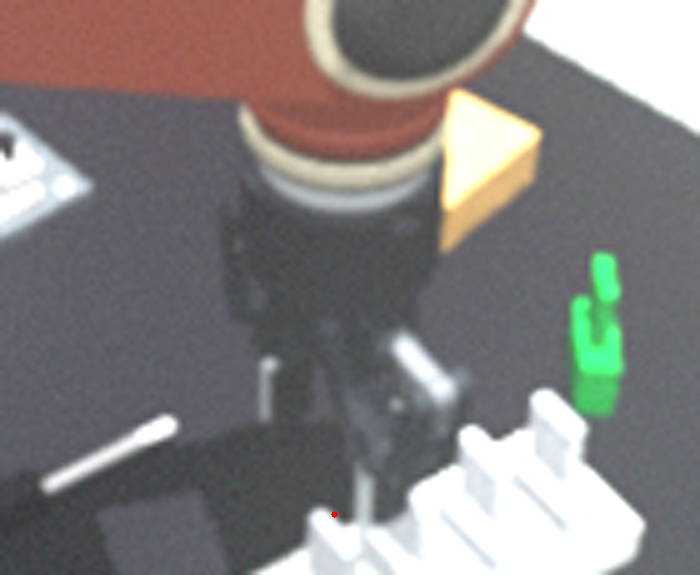

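```bash
cat > tip.py <<'E'
from h import *
import sys
np.set_printoptions(linewidth=200,precision=4,suppress=True)
C=cloud('side',np.load(f'pics/side{sys.argv[1]}.npz')['d'])
o=get_obs();M=R.from_rotvec(o['tool_rot']).as_matrix();p=o['tool_pos'];print(p)
m=(C[...,2]>.03)&(C[...,2]<.25)
L=(C-p)@M;m&=(abs(L[...,1])<.055)&(abs(L[...,2])<.03);L=L[m];z=C[m][:,2]
for lo in np.arange(-.06,.04,.006):
    for side in(1,-1):
        k=(L[:,0]>lo)&(L[:,0]<=lo+.006)&(L[:,1]*side>0)
        if k.sum()>2: print(round(lo,3),side,k.sum(),'jaw',L[k,1].min(),L[k,1].max(),'z',L[k,2].min(),L[k,2].max(),'wz',z[k].mean())
E
python3 tip.py 3
```

```text
[ 0.5191 -0.1571  0.0956]
-0.06 1 13 jaw 0.03156656839937281 0.042393113680313114 z 0.004843547989698653 0.014313192028879915 wz 0.15281847678116192
-0.06 -1 21 jaw -0.03622354604503004 -0.030561599432466124 z -0.008171450627418692 0.01430071666187713 wz 0.15265778906224206
-0.054 1 23 jaw 0.030393775883752788 0.04307627220172459 z -0.002970625751329435 0.01380003794400465 wz 0.1465354063621806
-0.054 -1 23 jaw -0.03760082525342187 -0.03029850017359356 z -0.009029393427869601 0.013899023103984108 wz 0.1462265283268444
-0.048 1 21 jaw 0.028267715265024317 0.04320298853066377 z -0.003918030004441829 0.014106182277020348 wz 0.13999097035507288
-0.048 -1 19 jaw -0.03722484833664002 -0.030035136830113638 z -0.008746759114769824 0.014792910461024437 wz 0.1407152207007499
-0.042 1 16 jaw 0.027752732894581415 0.0418412767095035 z -0.0018812401067378932 0.014218311627930181 wz 0.13479544334938473
-0.042 -1 21 jaw -0.03824878283964199 -0.030297469369859255 z -0.008313958893762833 0.014190332291312599 wz 0.13441589638223467
-0.036 1 6 jaw 0.0293953035254427 0.03583627757904003 z 0.0088364294076
[... 742 characters left out ...]
0.0011518108248417796 0.004853937858055147 wz 0.06908684335441173
0.024 -1 10 jaw -0.014794776695108555 -2.3574292054788043e-05 z 0.003733466905401722 0.004920494395339156 wz 0.06858431026668611
0.03 1 10 jaw 0.00021727943945911568 0.01275592716832994 z -0.0020121166556646554 0.005051648286115945 wz 0.06361941856515488
0.03 -1 6 jaw -0.015351552223322004 -0.0037207582787240775 z 0.0041948534219384956 0.005150145050880482 wz 0.06276915027818553
0.036 1 10 jaw 0.0006550242980554789 0.01252273296316276 z -0.001250096203033482 0.004596194196414481 wz 0.0569061412078201
0.036 -1 9 jaw -0.015813643162046313 -0.00034444034505338756 z 0.0033852574000771975 0.004859393495794127 wz 0.05683643391924225
```

```bash
python3 -m crank '[[[0.0,0.001,-0.015,0],[0.0,0.001,-0.03,0],[0.0,0.001,-0.045,0],[0.0,0.001,-0.045,0],[0.0,0.001,-0.045,0]]]'; python3 st.py
python3 look.py 4 260 150 140 115 2.5; python3 tip.py 4
```

```text
t: 2.8
tool_pos: [0.5193, -0.1561, 0.0509]
tool_rot: [-2.133, 0.184, 2.131]
contact_force: [0.3, 0.1, 0.5]
opening: 0.0599
t 2.8 p [ 0.5193 -0.1561  0.0509] toolx [ 0.0007 -0.0003 -1.    ] jaw yaw deg -99.83033689508696 F [0.3164 0.1475 0.4795] open 0.05990317295893642 q [-0.4292  0.0039  1.9328  0.      1.2042  1.3132]
p [ 0.5193 -0.1561  0.0509]
[ 0.52   -0.1563  0.0517]
-0.06 1 14 jaw 0.02950307402937699 0.042289168654363954 z 0.004136249105183554 0.013962960092713953 wz 0.10817477758953754
-0.06 -1 17 jaw -0.038449430858669885 -0.03024268295395987 z -0.008603628765686133 0.014166983139783698 wz 0.10898702751067946
-0.054 1 16 jaw 0.0296011829496358 0.042346697691109915 z -0.0030781268607868203 0.014373988821779444 wz 0.10248979041630124
-0.054 -1 19 jaw -0.03756718674162899 -0.030678683859073533 z -0.0065797552551008776 0.013244104730287792 wz 0.10297071078057195
-0.048 1 18 jaw 0.029653382068300732 0.04225425181283411 z -0.004072044121304508 0.014066099960752204 wz 0.09663777412287228
-0.048 -1 18 jaw -0.03939519195119744 -0.03079500862241372 z -0.006185333369376624 0.0139205078
[... 2128 characters left out ...]
2998196872440847 0.011746155350758838 wz 0.04151227966997603
0.006 -1 29 jaw -0.02614830703958026 -0.0007125417515011609 z 2.3963243810281684e-05 0.010825010866420005 wz 0.041564983433848735
0.012 1 31 jaw 0.0020059530557408325 0.02417434476571316 z -0.029991950054011625 0.012179309382357133 wz 0.037386758833152206
0.012 -1 21 jaw -0.025657508964491187 -0.00027082754143610424 z 0.0036261225835235488 0.012409064210697422 wz 0.037348841720001864
0.018 1 15 jaw 0.002835278710547923 0.024018125929015408 z -0.007567534632591714 0.011648465337066915 wz 0.031749691268725545
0.018 -1 8 jaw -0.02477886363882243 -0.00045636102239190313 z 0.010902254196955882 0.012308539306579809 wz 0.03212556378287362
```

View pics/l4.png

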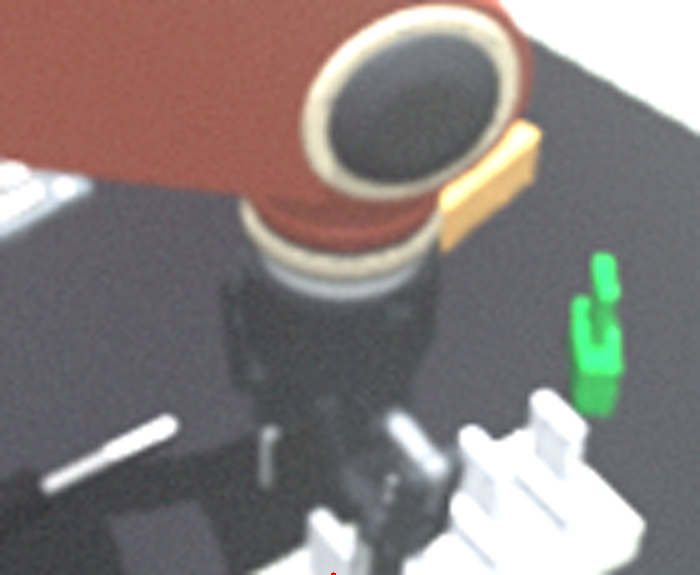

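```bash
python3 -m crank '[[[0.0,0.001,-0.006,0],[0.0,0.001,-0.01,0],[0,0.001,-0.01,0]]]' ; python3 -m crank '[[[0.0,0.0,-0.004,0],[0.0,0,-0.008,0],[0,0,-0.008,0]]]' 
```

```text
t: 3.1
tool_pos: [0.5187, -0.1547, 0.0397]
tool_rot: [-2.131, 0.183, 2.132]
contact_force: [-0.2, 0.6, 0.3]
opening: 0.0599
t: 3.35
tool_pos: [0.5182, -0.1545, 0.0309]
tool_rot: [-2.13, 0.183, 2.133]
contact_force: [-0.1, -0.1, -0.1]
opening: 0.06
```

```bash
python3 -m crank '[[[0,0,0,0],[0,0,0,0],[0,0,0,0],[0,0,0,0]]]' 0.44 30; python3 look.py 5 270 180 110 90 2.2; python3 tip.py 5 | head -30
```

```text
t: 3.68
tool_pos: [0.5191, -0.1549, 0.0321]
tool_rot: [-2.132, 0.183, 2.132]
contact_force: [0.8, -1.1, 0.0]
opening: 0.038
p [ 0.5191 -0.1549  0.0321]
[ 0.519  -0.1548  0.0321]
-0.06 1 15 jaw 0.01870750104861721 0.03222282690308383 z 0.004757242973754338 0.013932082788805058 wz 0.08857185744398241
-0.06 -1 16 jaw -0.023665788432222692 -0.019374641859100216 z -0.003915706669383357 0.01279582980619471 wz 0.0890927077781958
-0.054 1 15 jaw 0.0021122485362463812 0.03240761963737622 z 0.0017244471223284937 0.013610646539632858 wz 0.08291143549819639
-0.054 -1 28 jaw -0.03429944099685647 -0.00047801609404859286 z -0.0035078583153534747 0.01320289585096629 wz 0.08224402845363721
-0.048 1 20 jaw 0.0025455484504056116 0.03267204162421924 z -0.00431462779086723 0.013087713607406227 wz 0.07702309724999053
-0.048 -1 27 jaw -0.035023816000112125 -0.0007784871170631758 z -0.003420642086514242 0.013107061201623802 wz 0.07763580213636666
-0.042 1 18 jaw 0.0019372121032665073 0.030557064968792756 z -0.005245427203775452 0.013893531660604823 wz 0.07088955099675484
-0.042 -1 21 jaw -0.0327119674375530
[... 918 characters left out ...]
009540992323436663 0.010232478978890668 wz 0.04096362273496697
-0.012 -1 38 jaw -0.024878117550231334 -0.00022200530711397577 z -0.0011773271890920625 0.010379543410699622 wz 0.040564073922164524
-0.006 1 24 jaw 0.0016736274917357793 0.025578075997134762 z -0.008794635368816165 0.010690454679256544 wz 0.035305633319634426
-0.006 -1 11 jaw -0.024923482980486477 -0.0001514885746184042 z 0.00885838202242669 0.010381060343376521 wz 0.03477124562874623
-0.0 1 9 jaw 0.007505460518017096 0.02575271943774501 z -0.008643309199021953 0.010374808894949683 wz 0.031215432150948005
-0.0 -1 4 jaw -0.017332986285887322 -0.0016440946484712077 z 0.010210996361099026 0.011195779204026101 wz 0.03088479118415277
```

View pics/l5.png

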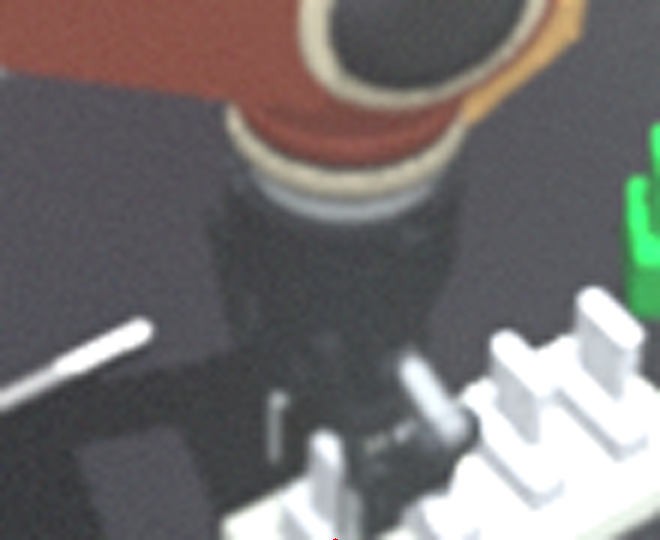

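```bash
python3 -m crank '[[[0,0,-0.005,0],[0,0,-0.010,0],[0,0,-0.010,0]]]' ; python3 -m crank '[[[0,0,0,0],[0,0,0,0],[0,0,0,0],[0,0,0,0],[0,0,0,0]]]' 0.2 50; python3 look.py 6 270 180 110 90 2.2; python3 tip.py 6 | head -20
```

```text
t: 3.98
tool_pos: [0.5179, -0.1543, 0.0204]
tool_rot: [-2.129, 0.182, 2.134]
contact_force: [-0.1, 0.5, -1.1]
opening: 0.0376
t: 4.4
tool_pos: [0.5188, -0.1548, 0.0219]
tool_rot: [-2.132, 0.183, 2.132]
contact_force: [1.0, 0.0, -0.5]
opening: 0.027
p [ 0.5188 -0.1548  0.0219]
[ 0.5189 -0.1548  0.0219]
-0.06 1 12 jaw 0.014614698500706217 0.02618027475665375 z 0.006515164829622071 0.012850979839474343 wz 0.07849984621745344
-0.06 -1 13 jaw -0.019247927465061782 -0.0020850349567612123 z 0.0026800037999240543 0.01360418734909693 wz 0.07880089143097822
-0.054 1 10 jaw 0.015111437120662477 0.027466530442359166 z 0.005895929724860683 0.01296115885509048 wz 0.07291245583650172
-0.054 -1 16 jaw -0.019905382903016227 -0.0032373330630240333 z 0.002395678980217007 0.013048149686136075 wz 0.07293024002289467
-0.048 1 15 jaw 0.016142598029421026 0.026016147579179836 z -0.00339799098120276 0.013305085902984858 wz 0.06685216087316732
-0.048 -1 15 jaw -0.018662673715033627 -0.0025327856275106663 z 0.00239498184384457 0.013383713265815748 wz 0.06736579386931411
-0.042 1 17 jaw 0.015347475804377658 0.0
[... 658 characters left out ...]
.010059092351399086 0.009795079269081311 wz 0.04189915502261804
-0.024 -1 28 jaw -0.023971090298027936 -0.0004866107244485849 z 0.0016433443607533848 0.009673163722497954 wz 0.042034561351286935
-0.018 1 22 jaw 0.0029052840634224684 0.02446732578651674 z -0.00912199175846784 0.010286075764033467 wz 0.03738611484227123
-0.018 -1 10 jaw -0.02424429116409604 -0.0005470535077394396 z 0.00791515309762377 0.009399639099050557 wz 0.036914135675358076
-0.012 1 15 jaw 7.417628841994296e-05 0.02409906628205432 z -0.009588142661879283 0.009265742978544458 wz 0.031313110884967126
-0.012 -1 7 jaw -0.02436251451359553 -0.001383708205928415 z 0.008196552294887428 0.009262868975774679 wz 0.03173156835425509
```

View pics/l6.png

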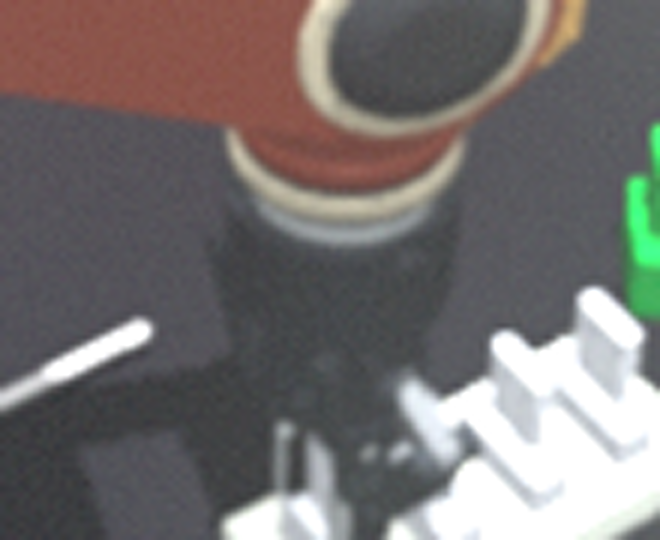

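```bash
python3 -m crank '[[[0,0,0.015,0],[0,0,0.035,0],[0,0,0.06,0],[0,0,0.09,0],[0,0,0.12,0]]]' ; python3 -m crank '[[[0.005,0.036,0,1.5],[0.01,0.072,0,3],[0.015,0.108,0,4.5],[0.02,0.144,0,6],[0.025,0.18,0,7.2]]]';python3 -m crank '[[[0.005,0.036,0,0],[0.01,0.072,0,0],[0.015,0.108,0,0],[0.02,0.144,0,0],[0.024,0.173,0,0]]]'; python3 -m crank '[[[0,0.01,-0.02,0],[0,0.01,-0.04,0],[0,0.01,-0.04,0],[0,0.01,-0.04,0]]]';python3 st.py; python3 look.py 7 170 80 140 115 2.2
```

```text
t: 4.87
tool_pos: [0.5183, -0.1545, 0.1425]
tool_rot: [-2.13, 0.183, 2.133]
contact_force: [0.4, -0.6, -1.4]
opening: 0.0274
t: 5.28
tool_pos: [0.5439, 0.0268, 0.1422]
tool_rot: [-2.199, 0.05, 2.198]
contact_force: [0.3, -0.2, -1.0]
opening: 0.0269
t: 5.7
tool_pos: [0.5677, 0.2008, 0.142]
tool_rot: [-2.199, 0.048, 2.198]
contact_force: [0.9, -0.9, -1.1]
opening: 0.0272
t: 6.03
tool_pos: [0.5665, 0.208, 0.1003]
tool_rot: [-2.195, 0.051, 2.203]
contact_force: [0.5, 0.8, -1.0]
opening: 0.0274
t 6.0333 p [0.5665 0.208  0.1003] toolx [-0.0037 -0.001  -1.    ] jaw yaw deg -92.60373380327017 F [ 0.5193  0.7983 -0.9743] open 0.02744510049414666 q [ 0.2287  0.0904  1.7532 -0.0001  1.3018  1.8449]
p [0.5665 0.208  0.1003]
```

View pics/l7.png

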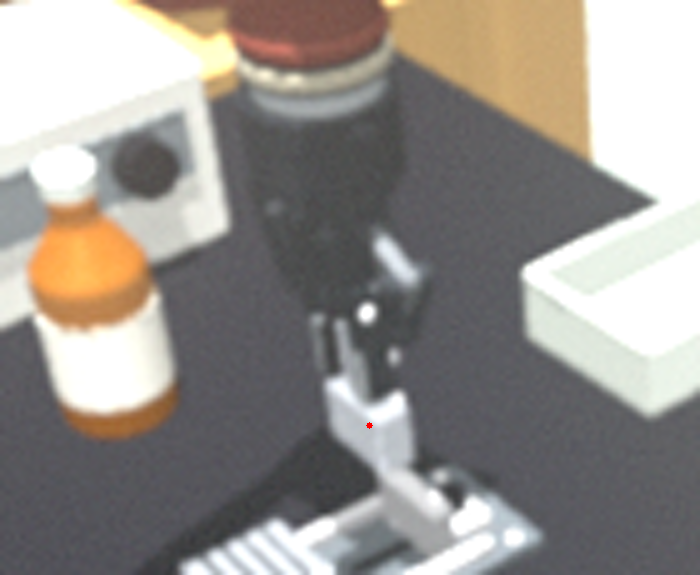

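```bash
cat > sj.py <<'E'
from h import *
import sys
np.set_printoptions(linewidth=200,precision=4,suppress=True)
C=cloud('side',np.load(f'pics/side{sys.argv[1]}.npz')['d'])
yaw=-.044;o=np.array([.5613,.2069]);c,s=np.cos(yaw),np.sin(yaw)
X=(C[...,0]-o[0])*c+(C[...,1]-o[1])*s;Y=-(C[...,0]-o[0])*s+(C[...,1]-o[1])*c;Z=C[...,2]
for lo in np.arange(.0,.15,.008):
    k=(Z>lo)&(Z<=lo+.008)&(X>-.1)&(X<.06)&(abs(Y)<.05)
    if k.sum()<4: continue
    h=np.histogram(X[k]*1000,np.arange(-100,64,8))[0]
    print(f'z{lo:.3f} X',h)
E
cat > sp.py <<'E'
from h import *
import sys
# spacer faces in box, jig frame: args k xlo xhi zlo zhi
np.set_printoptions(linewidth=200,precision=4,suppress=True)
C=cloud('side',np.load(f'pics/side{sys.argv[1]}.npz')['d'])
a,b,e,f=map(float,sys.argv[2:6])
yaw=-.044;o=np.array([.5613,.2069]);c,s=np.cos(yaw),np.sin(yaw)
X=(C[...,0]-o[0])*c+(C[...,1]-o[1])*s;Y=-(C[...,0]-o[0])*s+(C[...,1]-o[1])*c;Z=C[...,2]
k=(X>a)&(X<b)&(abs(Y)<.05)&(Z>e)&(Z<f)
P=np.c_[X,Y,Z][k] if 0 else np.stack([X[k],Y[k],Z[k]],1)
print(len(P));print('pct X',np.percentile(P[:,0],[2,10,50,90,98]),'Y',np.percentile(P[:,1],[1,5,50,95,99]),'Z',np.percentile(P[:,2],[1,5,50,95,99]))
E
python3 sp.py 7 -.02 .04 .082 .112; python3 sp.py 7 -.02 .04 .055 .112; python3 sp.py 0 .01 .04 .03 .043; python3 sp.py 0 -.12 -.03 .04 .055;python3 sp.py 0 -.12 .06 .013 .023
```

```text
119
pct X [-0.0047 -0.0041 -0.0026  0.0116  0.0144] Y [-0.0241 -0.0235 -0.0155  0.0232  0.0271] Z [0.0852 0.0882 0.0992 0.1109 0.1118]
119
pct X [-0.0047 -0.0041 -0.0026  0.0116  0.0144] Y [-0.0241 -0.0235 -0.0155  0.0232  0.0271] Z [0.0852 0.0882 0.0992 0.1109 0.1118]
58
pct X [0.0192 0.0196 0.0211 0.0297 0.0331] Y [-0.0276 -0.0273 -0.012   0.0252  0.0308] Z [0.0301 0.0309 0.0367 0.0424 0.0429]
349
pct X [-0.104  -0.0998 -0.0758 -0.0509 -0.046 ] Y [-0.0279 -0.0262 -0.0012  0.0262  0.0289] Z [0.0404 0.0416 0.0448 0.047  0.0477]
400
pct X [-0.104  -0.0991 -0.0161  0.0429  0.0554] Y [-0.0397 -0.0383 -0.0275  0.0361  0.0412] Z [0.0131 0.0134 0.0177 0.0217 0.0222]
```

```bash
python3 -m crank '[[[0,0,-0.02,0],[0,0,-0.04,0],[0,0,-0.06,0],[0,0,-0.066,0],[0,0,-0.066,0]]]'; python3 -m crank '[[[0,0,-0.003,0],[0,0,-0.006,0],[0,0,-0.006,0],[0,0,-0.006,0]]]'; python3 look.py 8 170 120 120 90 2.2; python3 sp.py 8 -.02 .018 .025 .044
```

```text
t: 6.5
tool_pos: [0.5673, 0.2074, 0.0352]
tool_rot: [-2.196, 0.052, 2.2]
contact_force: [-0.8, -0.2, -1.3]
opening: 0.0274
t: 6.83
tool_pos: [0.5685, 0.2083, 0.0307]
tool_rot: [-2.199, 0.05, 2.197]
contact_force: [0.1, 0.3, -1.6]
opening: 0.027
p [0.5685 0.2083 0.0307]
75
pct X [-0.0026 -0.0021 -0.0002  0.0129  0.0166] Y [-0.0239 -0.0226 -0.0152  0.024   0.0273] Z [0.0256 0.0261 0.034  0.0429 0.0437]
```

View pics/l8.png

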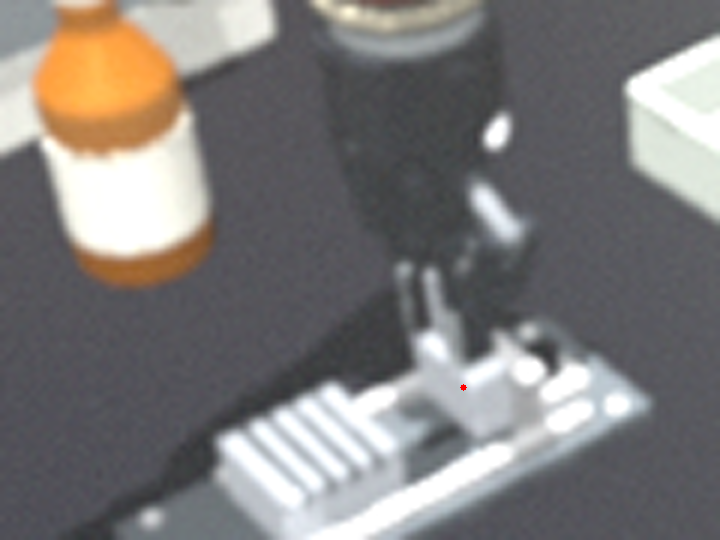

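```bash
python3 -m crank '[[[-0.001,0,-0.003,0],[-0.001,0,-0.004,0],[-0.001,0,-0.004,0],[-0.001,0,-0.004,0]]]';python3 -m crank '[[[0,0,-0.001,0],[0,0,-0.002,0],[0,0,-0.002,0]]]'
```

```text
t: 7.22
tool_pos: [0.5667, 0.2082, 0.0257]
tool_rot: [-2.198, 0.05, 2.199]
contact_force: [-0.9, 1.6, -1.8]
opening: 0.0269
t: 7.47
tool_pos: [0.5667, 0.2082, 0.0236]
tool_rot: [-2.198, 0.05, 2.199]
contact_force: [-0.1, 1.0, -2.5]
opening: 0.027
```

```bash
python3 -m crank '[[[0,0,-0.001,0],[0,0,-0.002,0],[0,0,-0.002,0]]]';python3 look.py 9 170 120 120 90 2.2;python3 sp.py 9 -.02 .018 .012 .044;python3 sp.py 9 -.02 .018 .042 .05
```

```text
t: 7.72
tool_pos: [0.5672, 0.2083, 0.0229]
tool_rot: [-2.199, 0.05, 2.198]
contact_force: [-2.0, -0.4, 3.3]
opening: 0.0272
p [0.5672 0.2083 0.0229]
209
pct X [-0.019  -0.013  -0.0022  0.0121  0.0156] Y [-0.0414 -0.0373 -0.0192  0.0346  0.0384] Z [0.0121 0.0127 0.0196 0.0416 0.0437]
45
pct X [-0.005  -0.0033  0.0005  0.0103  0.0134] Y [-0.0239 -0.0219 -0.0102  0.0193  0.0221] Z [0.0424 0.0429 0.045  0.0479 0.0491]
```

View pics/l9.png

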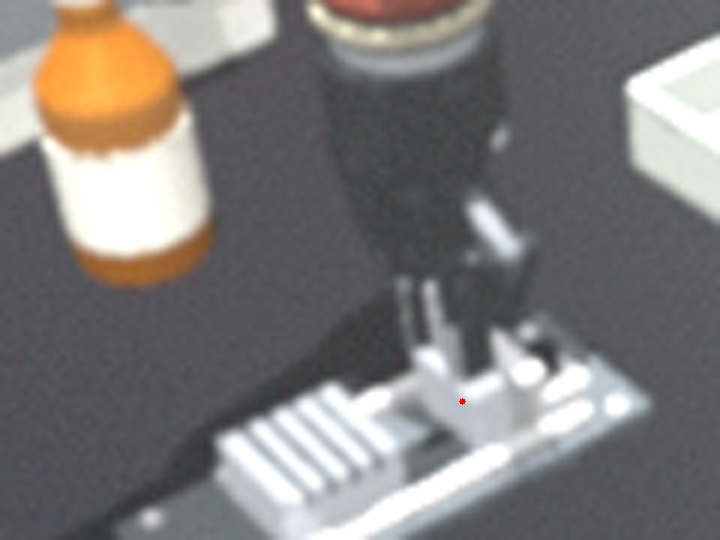

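```bash
python3 -m crank '[[[0,0,0.001,0],[0,0,0.001,0],[0,0,0.001,0],[0,0,0.001,0]]]' 0.6; python3 -m crank '[[[0,0,0.03,0],[0,0,0.06,0],[0,0,0.09,0],[0,0,0.12,0],[0,0,0.12,0]]]'; python3 look.py 10 170 120 120 90 2.2;python3 sp.py 10 -.02 .018 .024 .044;python3 sp.py 10 -.02 .018 .05 .095
```

```text
t: 8.1
tool_pos: [0.5668, 0.2082, 0.0227]
tool_rot: [-2.198, 0.05, 2.198]
contact_force: [-0.3, -0.0, -0.8]
opening: 0.0515
t: 8.52
tool_pos: [0.5712, 0.2093, 0.151]
tool_rot: [-2.21, 0.047, 2.183]
contact_force: [1.6, 0.9, 1.1]
opening: 0.0513
p [0.5712 0.2093 0.151 ]
83
pct X [-0.0034 -0.0028 -0.001   0.0123  0.017 ] Y [-0.0242 -0.0232 -0.0147  0.0248  0.0268] Z [0.025  0.0257 0.0347 0.0431 0.0439]
93
pct X [0.0026 0.0032 0.0044 0.0096 0.0114] Y [-0.0128 -0.0116 -0.0014  0.0148  0.0174] Z [0.0503 0.0507 0.0722 0.086  0.0869]
```

View pics/l10.png

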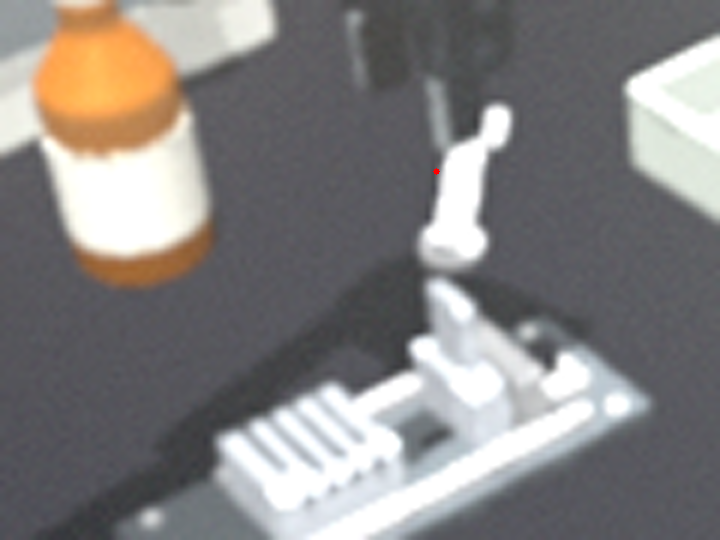

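```bash
python3 -m crank '[[[0,-0.036,0,-1.5],[0,-0.072,0,-3],[0,-0.108,0,-4.5],[0,-0.144,0,-6],[0,-0.18,0,-7.2]]]';python3 -m crank '[[[0,-0.038,0,0],[0,-0.076,0,0],[0,-0.114,0,0],[0,-0.152,0,0],[0,-0.19,0,0]]]';python3 -m crank '[[[0,0,-0.02,0],[0,0,-0.02,0],[0,0,-0.02,0],[0,0,-0.02,0]]]' 0.6;python3 st.py
```

```text
t: 8.98
tool_pos: [0.5656, 0.0268, 0.141]
tool_rot: [-2.129, 0.184, 2.134]
contact_force: [0.2, -0.7, 0.5]
opening: 0.0514
t: 9.4
tool_pos: [0.5657, -0.1633, 0.141]
tool_rot: [-2.129, 0.182, 2.134]
contact_force: [1.1, -0.8, 0.1]
opening: 0.0509
t: 9.73
tool_pos: [0.5663, -0.1607, 0.122]
tool_rot: [-2.13, 0.181, 2.134]
contact_force: [0.6, 0.2, 0.2]
opening: 0.0512
t 9.7333 p [ 0.5663 -0.1607  0.122 ] toolx [-0.0018  0.001  -1.    ] jaw yaw deg -99.77088478375147 F [0.551  0.1806 0.2295] open 0.051196323884696124 q [-0.4031  0.0334  1.7744  0.0003  1.3358  1.3382]
```

```bash
python3 -m crank '[[[-0.004,-0.001,-0.02,0],[-0.004,-0.001,-0.04,0],[-0.004,-0.001,-0.06,0],[-0.004,-0.001,-0.07,0],[-0.004,-0.001,-0.07,0]]]';python3 look.py 11 270 180 110 90 2.2; python3 tip.py 11 | head -24
```

```text
t: 10.15
tool_pos: [0.5612, -0.1609, 0.0504]
tool_rot: [-2.127, 0.18, 2.137]
contact_force: [0.1, 0.3, -0.1]
opening: 0.0516
p [ 0.5612 -0.1609  0.0504]
[ 0.5623 -0.1616  0.0522]
-0.06 1 12 jaw 0.02641297184649382 0.03777942004538466 z 0.006132611528158472 0.01502933271422946 wz 0.10964997283098006
-0.06 -1 18 jaw -0.03279684952163054 -0.026732295287947908 z -0.008553897018946781 0.015602868336288794 wz 0.10886607267160257
-0.054 1 17 jaw 0.026611310289256514 0.03794365743786857 z 0.00019623133967069958 0.014283765351485483 wz 0.10302908295463215
-0.054 -1 16 jaw -0.030660392475740074 -0.02523288924050919 z -0.006896378814311625 0.014576466797573136 wz 0.10372522367907772
-0.048 1 19 jaw 0.024987795137595203 0.03773877125292402 z -0.0024562686553190423 0.014819528030704472 wz 0.09737228472654548
-0.048 -1 25 jaw -0.0434939949696537 -0.026122281054638753 z -0.007822265300894863 0.01458403118708065 wz 0.09703806338917548
-0.042 1 18 jaw 0.023715816678554172 0.03768310926989035 z -0.0038604841195835227 0.01495501964942064 wz 0.09134707249415988
-0.042 -1 14 jaw -0.03012852767670107 -0.0
[... 1278 characters left out ...]
557278 z 0.004541543662587252 0.006331513678504915 wz 0.06115380062589585
-0.006 1 13 jaw 0.003157868819071166 0.015287526180713787 z 0.0013166007596163 0.006716845336889628 wz 0.055035446452816585
-0.006 -1 6 jaw -0.010489777314634333 -0.0016171727680195965 z 0.004973471021028097 0.0061348681388753825 wz 0.05500372103699014
-0.0 1 9 jaw 0.0006912774337277508 0.013365275115647224 z 0.0024357564092609358 0.007125140268486585 wz 0.04883975394945376
-0.0 -1 7 jaw -0.013071994268789936 -0.0018172467344565668 z 0.005203817329016709 0.00680911071352304 wz 0.04936425633339371
0.006 1 56 jaw 0.0004602717285577296 0.02579298675315539 z -0.006333211303506252 0.012413777484867728 wz 0.04182419900217555
```

View pics/l11.png

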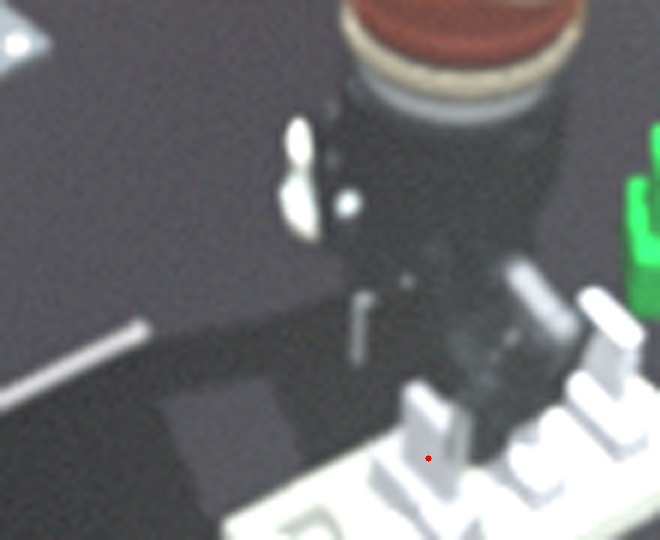

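```bash
python3 -m crank '[[[0,0,-0.01,0],[0,0,-0.02,0],[0,0,-0.029,0],[0,0,-0.029,0],[0,0,-0.029,0]]]'; python3 -m crank '[[[0,0,0,0],[0,0,0,0],[0,0,0,0],[0,0,0,0],[0,0,0,0]]]' 0.2 50; python3 look.py 12 270 180 110 90 2.2
```

```text
t: 10.62
tool_pos: [0.5622, -0.1626, 0.023]
tool_rot: [-2.13, 0.183, 2.133]
contact_force: [-0.8, 0.4, 0.9]
opening: 0.0511
t: 11.03
tool_pos: [0.5634, -0.1631, 0.0246]
tool_rot: [-2.133, 0.184, 2.131]
contact_force: [-0.3, 0.5, 1.9]
opening: 0.0273
p [ 0.5634 -0.1631  0.0246]
```

View pics/l12.png

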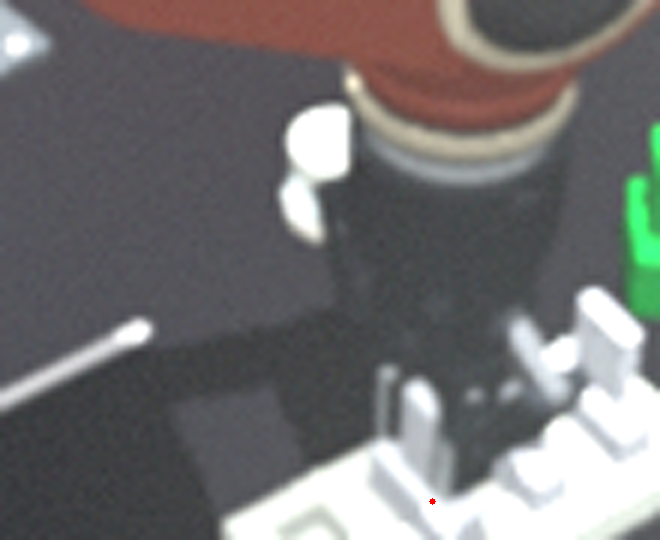

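```bash
python3 -m crank '[[[0,0,0.015,0],[0,0,0.035,0],[0,0,0.06,0],[0,0,0.09,0],[0,0,0.12,0]]]' ; python3 -m crank '[[[-0.002,0.036,0,1.5],[-0.004,0.072,0,3],[-0.006,0.108,0,4.5],[-0.008,0.144,0,6],[-0.01,0.18,0,7.2]]]';python3 -m crank '[[[-0.001,0.037,0,0],[-0.003,0.074,0,0],[-0.005,0.111,0,0],[-0.007,0.148,0,0],[-0.007,0.191,0,0]]]'; python3 -m crank '[[[0,0,-0.02,0],[0,0,-0.04,0],[0,0,-0.04,0],[0,0,-0.04,0]]]';python3 st.py; python3 look.py 13 170 80 140 115 2.2;python3 sp.py 13 -.04 .0 .09 .113;
```

```text
t: 11.5
tool_pos: [0.5619, -0.1623, 0.1439]
tool_rot: [-2.129, 0.182, 2.134]
contact_force: [1.2, 0.7, -1.6]
opening: 0.027
t: 11.92
tool_pos: [0.5521, 0.0187, 0.1435]
tool_rot: [-2.198, 0.049, 2.199]
contact_force: [-0.0, 0.3, -1.4]
opening: 0.027
t: 12.33
tool_pos: [0.5449, 0.2082, 0.1434]
tool_rot: [-2.197, 0.052, 2.199]
contact_force: [-0.3, -0.5, -0.8]
opening: 0.027
t: 12.67
tool_pos: [0.5442, 0.2066, 0.102]
tool_rot: [-2.194, 0.051, 2.203]
contact_force: [-0.7, -0.1, -1.0]
opening: 0.0269
t 12.6667 p [0.5442 0.2066 0.102 ] toolx [-0.0042 -0.001  -1.    ] jaw yaw deg -92.60666978700428 F [-0.7005 -0.0578 -1.0271] open 0.026911446300699766 q [ 0.235   0.0399  1.8031 -0.      1.3029  1.8513]
p [0.5442 0.2066 0.102 ]
103
pct X [-0.0304 -0.0301 -0.029  -0.015  -0.0111] Y [-0.0272 -0.0263 -0.0191  0.0193  0.0234] Z [0.0912 0.0917 0.1015 0.1118 0.1127]
```

View pics/l13.png

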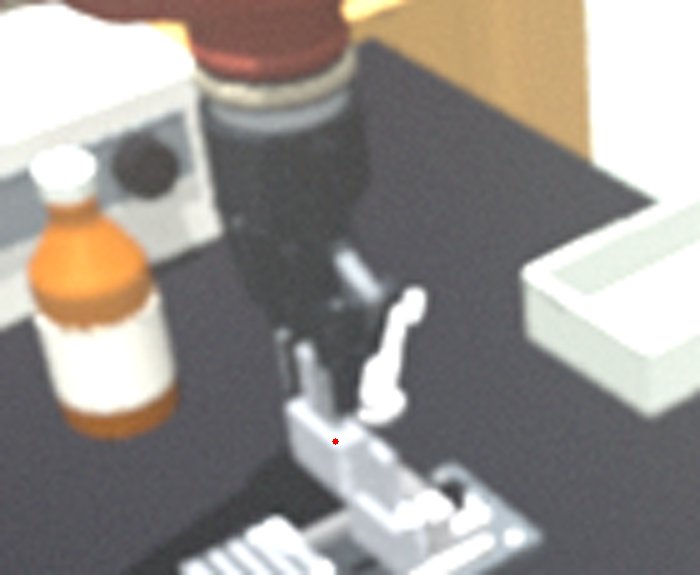

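```bash
python3 -m crank '[[[0.001,0.002,-0.02,0],[0.001,0.002,-0.04,0],[0.001,0.002,-0.06,0],[0.001,0.002,-0.07,0],[0.001,0.002,-0.07,0]]]'; python3 -m crank '[[[0,0,-0.002,0],[0,0,-0.004,0],[0,0,-0.004,0],[0,0,-0.004,0]]]';  python3 -m crank '[[[0,0,-0.001,0],[0,0,-0.002,0],[0,0,-0.002,0]]]'
```

```text
t: 13.13
tool_pos: [0.5456, 0.208, 0.0322]
tool_rot: [-2.194, 0.052, 2.202]
contact_force: [-0.5, -0.5, -0.9]
opening: 0.0271
t: 13.47
tool_pos: [0.5478, 0.2091, 0.0312]
tool_rot: [-2.2, 0.05, 2.196]
contact_force: [-0.3, -0.2, -1.3]
opening: 0.027
t: 13.72
tool_pos: [0.5474, 0.209, 0.0286]
tool_rot: [-2.199, 0.05, 2.197]
contact_force: [-0.9, -0.0, 1.8]
opening: 0.0272
```

```bash
python3 -m crank '[[[0,0,-0.001,0],[0,0,-0.002,0],[0,0,-0.002,0]]]'; python3 look.py 14 170 120 120 90 2.2; python3 sp.py 14 -.04 -.006 .026 .044;  python3 sp.py 14 -.04 -.006 .037 .05
```

```text
t: 13.97
tool_pos: [0.5479, 0.209, 0.0285]
tool_rot: [-2.2, 0.05, 2.197]
contact_force: [-4.3, -2.0, 10.9]
opening: 0.0272
p [0.5479 0.209  0.0285]
71
pct X [-0.0273 -0.0267 -0.0253 -0.0116 -0.0091] Y [-0.0237 -0.023  -0.0118  0.0233  0.0272] Z [0.0266 0.0273 0.0347 0.0431 0.0437]
81
pct X [-0.0273 -0.0265 -0.0214 -0.0117 -0.0082] Y [-0.0236 -0.0227 -0.0089  0.023   0.0266] Z [0.038  0.0393 0.0447 0.0478 0.0483]
```

View pics/l14.png

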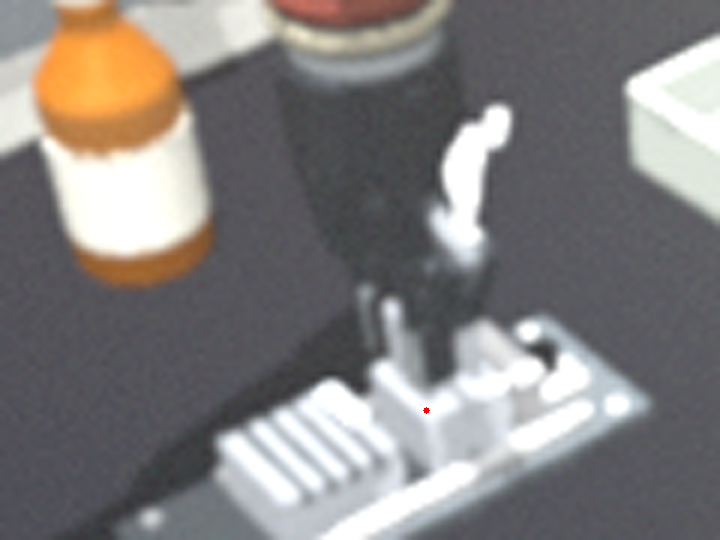

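```bash
python3 -m crank '[[[0,0,0.002,0],[0,0,0.002,0],[0,0,0.002,0],[0,0,0.002,0]]]' 0.6; python3 -m crank '[[[0,0,0.03,0],[0,0,0.06,0],[0,0,0.09,0],[0,0,0.1,0],[0,0,0.1,0]]]'; python3 look.py 15 170 120 120 90 2.2; python3 sp.py 15 -.04 -.006 .026 .044;  python3 sp.py 15 -.006 .018 .026 .044;python3 sp.py 15 -.04 .02 .055 .095
```

```text
t: 14.35
tool_pos: [0.5467, 0.2088, 0.0275]
tool_rot: [-2.198, 0.05, 2.199]
contact_force: [0.3, -0.6, 0.3]
opening: 0.0512
t: 14.77
tool_pos: [0.5493, 0.2095, 0.1318]
tool_rot: [-2.205, 0.048, 2.19]
contact_force: [0.7, 0.6, 0.2]
opening: 0.051
p [0.5493 0.2095 0.1318]
84
pct X [-0.0272 -0.0265 -0.0251 -0.0127 -0.0077] Y [-0.0237 -0.0232 -0.0157  0.0235  0.0265] Z [0.0261 0.027  0.0349 0.0436 0.0439]
49
pct X [-0.0027 -0.0023  0.003   0.0153  0.0165] Y [-0.0243 -0.0226 -0.0206  0.0001  0.008 ] Z [0.0269 0.028  0.0372 0.0433 0.0437]
163
pct X [-0.0208 -0.0203  0.0021  0.0081  0.0103] Y [-0.0134 -0.012  -0.0022  0.015   0.0168] Z [0.0556 0.0566 0.0739 0.0863 0.0873]
```

View pics/l15.png

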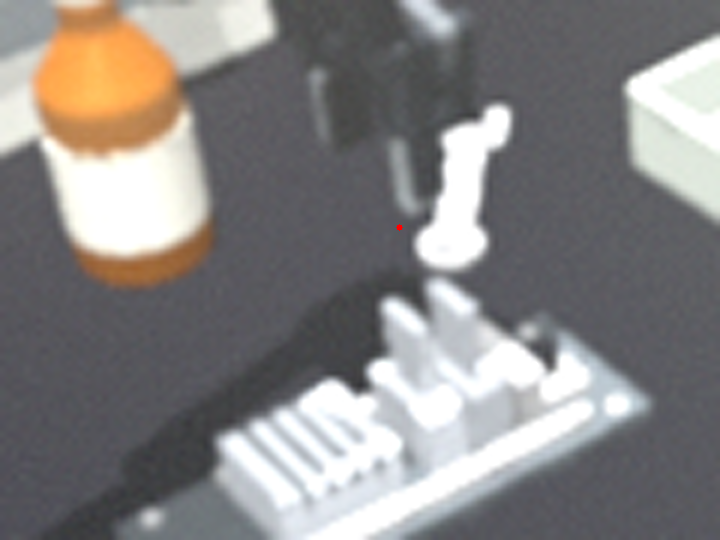

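```bash
python3 -m crank '[[[-0.03,0.001,0,0],[-0.06,0.002,0,0],[-0.09,0.003,0,0],[-0.114,0.004,0,0],[-0.114,0.004,0,0]]]' 0 50; python3 -m crank '[[[0,0,-0.03,0],[0,0,-0.06,0],[0,0,-0.08,0],[0,0,-0.09,0],[0,0,-0.09,0]]]'; python3 look.py 16 140 120 140 100 2.2; python3 tip.py 16
```

```text
t: 15.23
tool_pos: [0.4274, 0.2124, 0.1237]
tool_rot: [-2.192, 0.051, 2.208]
contact_force: [1.0, 0.3, 0.5]
opening: 0.0001
t: 15.65
tool_pos: [0.4298, 0.2117, 0.0334]
tool_rot: [-2.191, 0.054, 2.208]
contact_force: [0.6, 0.1, 0.7]
opening: 0.0003
p [0.4298 0.2117 0.0334]
[0.4315 0.2123 0.0357]
-0.06 1 7 jaw 0.0013064155553681191 0.013368170837806262 z -0.0015190922150924544 0.013934902030778986 wz 0.09199159077307238
-0.054 1 20 jaw 0.0018830198720686325 0.014621200467801597 z -0.003674481047528436 0.014123582481909215 wz 0.08668571421363884
-0.048 1 15 jaw 0.0023841750580991094 0.013989073286374451 z -0.007889443874921385 0.014524270742563477 wz 0.08117025739201435
-0.048 -1 3 jaw -0.007882258022235956 -0.0034254529281143586 z 0.013138006418425078 0.014211484938428937 wz 0.08202208634931474
-0.042 1 17 jaw 0.004493793683458703 0.01331571760161745 z -0.007864831032598827 0.014223300178449548 wz 0.07467513610067955
-0.036 1 13 jaw 0.0010142413233471912 0.012261068461685452 z -0.0074708258024360815 0.014011419420652439 wz 0.0694175034187974
-0.03 1 7 jaw 0.00325246090667442 0.008489113852904946 z -0.005314740343244217 0.012938746101672751 wz 0.06310483157326631
-0.012 1 14 jaw 0.00044266640962343525 0.02556767147208834 z -0.029539942548834425 -0.024981051379479917 wz 0.044247448579630734
-0.012 -1 20 jaw -0.02810345854840483 -0.0007551987883146912 z -0.02982737928590692 -0.02515789253054059 wz 0.04478454395538661
-0.006 1 9 jaw 0.0035977156453443062 0.02735396363632723 z -0.029192081170727226 -0.025508661325342363 wz 0.038772044604295904
-0.006 -1 8 jaw -0.026169939269666202 -0.0021924721151340173 z -0.027803446159142767 -0.025429132685223045 wz 0.03808225518034729
-0.0 1 9 jaw 0.0003296277125359827 0.025343788231875452 z -0.029493563974650052 -0.02528005557835764 wz 0.032693031681228675
-0.0 -1 6 jaw -0.026216295321843282 -0.0006204560425823921 z -0.02688671257873775 -0.0257002445996619 wz 0.03137187988221368
```

View pics/l16.png

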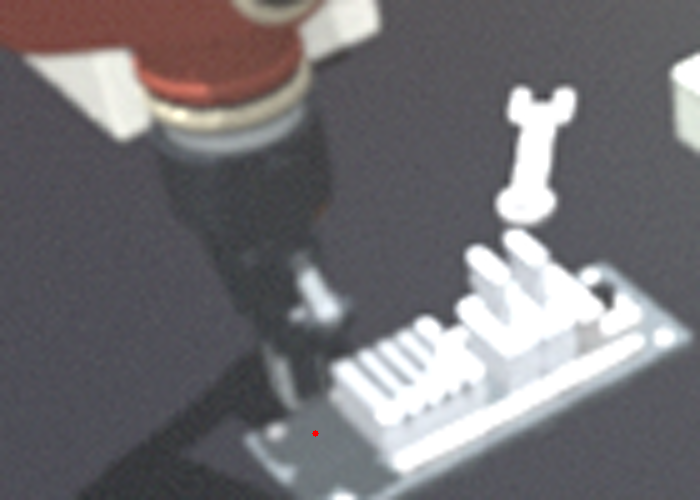

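```bash
python3 -m crank '[[[0.002,0,-0.01,0],[0.002,0,-0.02,0],[0.002,0,-0.028,0],[0.002,0,-0.028,0]]]'; python3 -m crank '[[[0,0,-0.004,0],[0,0,-0.007,0],[0,0,-0.007,0]]]'; python3 look.py 17 140 120 140 100 2.2; python3 tip.py 17|tail -20
```

```text
t: 16.03
tool_pos: [0.4338, 0.2125, 0.0082]
tool_rot: [-2.196, 0.051, 2.202]
contact_force: [-0.8, 0.2, -1.2]
opening: -0.0001
t: 16.28
tool_pos: [0.4346, 0.2128, 0.0025]
tool_rot: [-2.198, 0.05, 2.199]
contact_force: [-0.1, 0.1, -0.2]
opening: -0.0
p [0.4346 0.2128 0.0025]
[0.4348 0.2129 0.0028]
-0.06 1 10 jaw 0.002823728786379823 0.014242808494707358 z -0.0055901346797586305 0.01180983426342767 wz 0.059587465230864924
-0.054 1 15 jaw 0.0031621291875864772 0.012985805101576374 z -0.0035604838409530903 0.012970108960753155 wz 0.05388383451902139
-0.048 1 25 jaw 0.003285965818867009 0.02853842355972869 z -0.028483504415379546 0.011860482918156418 wz 0.04719745832363108
-0.048 -1 5 jaw -0.007371101014138082 -0.00031322048508431913 z -0.026214256900345637 0.013040626960283686 wz 0.047714189417318066
-0.042 1 35 jaw 0.0007203756670151279 0.027617012851662803 z -0.029792074929064424 0.01323664423463038 wz 0.042286125060254136
-0.042 -1 9 jaw -0.0076253216545150255 -0.000316395704596611 z -0.029286040947887903 0.013064067075647242 wz 0.042869923749336146
-0.036 1 19 jaw 0.002960486785959524 0.026747612769472257 z -0.02992300807012968 0.012799682641169442 wz 0.03565616291713274
-0.036 -1 5 jaw -0.011473170440686197 -0.0036046849836055116 z -0.02300259571650981 0.012957355769265013 wz 0.0357299036800474
-0.03 1 6 jaw 0.002392934044772841 0.025717380260527594 z -0.024264948574254964 -0.005147878042962301 wz 0.03157477388976998
-0.03 -1 4 jaw -0.020522799935821835 -0.004010002973495691 z -0.022793759093525268 -0.022324042819749482 wz 0.03135413468681961
```

View pics/l17.png

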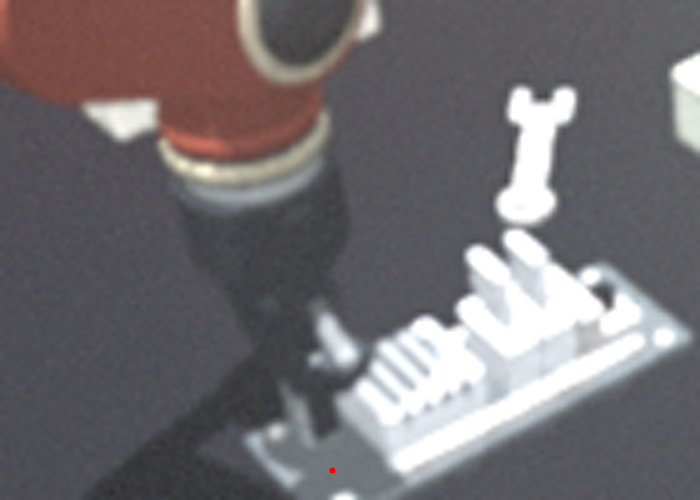

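```bash
python3 -m crank '[[[0,0,-0.004,0],[0,0,-0.007,0],[0,0,-0.007,0]]]'; python3 -m crank '[[[0.005,0,0,0],[0.01,0,0,0],[0.014,0,0,0],[0.014,0,0,0]]]'; python3 -m crank '[[[0.002,0,0,0],[0.004,0,0,0],[0.004,0,0,0],[0.004,0,0,0]]]'
```

```text
t: 16.58
tool_pos: [0.4344, 0.2127, -0.0047]
tool_rot: [-2.197, 0.051, 2.2]
contact_force: [-0.1, -0.6, 0.1]
opening: 0.0
t: 16.92
tool_pos: [0.4493, 0.2129, -0.0039]
tool_rot: [-2.197, 0.051, 2.199]
contact_force: [-2.6, 0.5, 1.8]
opening: 0.0002
t: 17.25
tool_pos: [0.4527, 0.2128, -0.0043]
tool_rot: [-2.198, 0.051, 2.199]
contact_force: [-3.6, 0.1, 1.1]
opening: -0.0002
```

```bash
python3 -m crank '[[[0.003,0,0,0],[0.006,0,0,0],[0.009,0,0,0],[0.012,0,0,0],[0.012,-0.001,0,0]]]'; python3 -m crank '[[[0.001,0,0,0],[0.002,0,0,0],[0.003,0,0,0],[0.003,0,0,0],[0.003,0,0,0]]]';python3 look.py 18 140 120 140 100 2.2
```

```text
t: 17.67
tool_pos: [0.4648, 0.2122, -0.0044]
tool_rot: [-2.197, 0.05, 2.199]
contact_force: [-4.3, 3.4, 0.2]
opening: 0.0001
t: 18.08
tool_pos: [0.4672, 0.212, -0.0044]
tool_rot: [-2.196, 0.05, 2.2]
contact_force: [-5.2, 0.3, 2.3]
opening: -0.0003
p [ 0.4672  0.212  -0.0044]
```

View pics/l18.png

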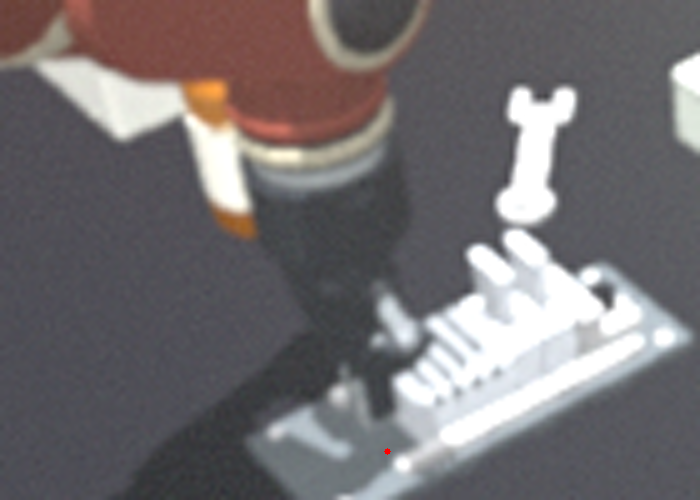

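```bash
python3 -m crank '[[[0.001,0,0,0],[0.002,0,0,0],[0.003,0,0,0],[0.003,0,0,0],[0.003,0,0,0]]]'; python3 -m crank '[[[0.001,0,0,0],[0.002,0,0,0],[0.002,0,0,0],[0.002,0,0,0]]]'; python3 -m crank '[[[0.001,0,0,0],[0.001,0,0,0],[0.001,0,0,0]]]'
```

```text
t: 18.55
tool_pos: [0.47, 0.2119, -0.0044]
tool_rot: [-2.196, 0.05, 2.201]
contact_force: [-6.0, 0.1, 2.5]
opening: -0.0001
t: 18.88
tool_pos: [0.4719, 0.2118, -0.0044]
tool_rot: [-2.196, 0.051, 2.201]
contact_force: [-6.9, -0.5, 2.7]
opening: 0.0001
t: 19.13
tool_pos: [0.4722, 0.2118, -0.0044]
tool_rot: [-2.194, 0.051, 2.203]
contact_force: [-9.1, 0.3, 4.9]
opening: -0.0
```

```bash
python3 -m crank '[[[0.001,0,0,0],[0.001,0,0,0],[0.001,0,0,0]]]'; python3 -m crank '[[[0.001,0,0,0],[0.001,0,0,0],[0.001,0,0,0],[0.001,0,0,0]]]';python3 st.py; python3 look.py 19 170 120 120 90 2.2; python3 sp.py 19 -.03 .018 .055 .095
python3 - <<'E'
from h import *
D=np.load('pics/side19.npz')
from scipy.ndimage import map_coordinates,gaussian_filter1d
yaw=-.044;o=np.array([.5613,.2069]);ex=np.array([np.cos(yaw),np.sin(yaw)]);ey=np.array([-ex[1],ex[0]])
for n,z in(('side',.0447),):
    g=D['p'].astype(float).mean(2);xs=np.arange(-.115,.05,.0005);acc=[]
    for y in np.linspace(-.025,-.017,9):
        W=np.c_[o+xs[:,None]*ex+y*ey,np.full(len(xs),z)];uv=proj(n,W);acc.append(map_coordinates(g,[uv[:,1],uv[:,0]],order=1))
    gr=np.gradient(gaussian_filter1d(np.mean(acc,0),2),.0005)
    print([(round(float(xs[i])*1000,1),int(gr[i])) for i in range(1,len(xs)-1) if abs(gr[i])>abs(gr[i-1]) and abs(gr[i])>=abs(gr[i+1]) and abs(gr[i])>3000])
E
```

```text
t: 19.38
tool_pos: [0.4721, 0.2118, -0.0045]
tool_rot: [-2.191, 0.051, 2.206]
contact_force: [-13.2, -0.5, 8.0]
opening: 0.0001
t: 19.72
tool_pos: [0.472, 0.2118, -0.0046]
tool_rot: [-2.189, 0.051, 2.209]
contact_force: [-15.7, -0.2, 11.2]
opening: 0.0002
t 19.7167 p [ 0.472   0.2118 -0.0046] toolx [-0.0093 -0.0009 -1.    ] jaw yaw deg -92.61246099562034 F [-15.7027  -0.2316  11.2479] open 0.00017226260445726024 q [0.2769 0.0358 2.0076 0.0018 1.1074 1.8925]
p [ 0.472   0.2118 -0.0046]
160
pct X [-0.0147 -0.0139  0.0054  0.0108  0.0133] Y [-0.0128 -0.0113 -0.0026  0.0137  0.0157] Z [0.0555 0.0562 0.0744 0.086  0.0875]
[(-102.5, -5558), (-87.5, 7045), (-81.0, 5457), (-70.0, -3787), (-65.0, 7559), (-59.0, -9760), (-52.5, 10852), (-46.5, -6181), (-41.0, 11675), (-35.0, -7979), (-29.0, 12270), (16.0, -3282), (35.5, -18062), (44.5, 8334)]
```

View pics/l19.png

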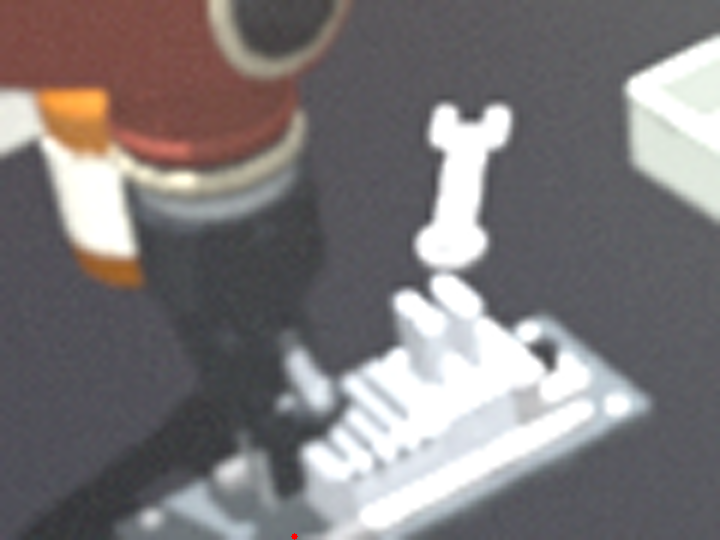

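```bash
python3 -m crank '[[[0.001,0,0.001,0],[0.001,0,0.001,0],[0.001,0,0.001,0],[0.001,0,0.001,0],[0.001,0,0.001,0]]]'; python3 -m crank '[[[0,0,0,0],[0,0,0,0],[0,0,0,0],[0,0,0,0],[0,0,0,0]]]';python3 - <<'E'
from h import *
p,d=get_image('top');cv2.imwrite('pics/top20.png',p[:,:,::-1])
p,d=get_image('side');np.savez('pics/side20.npz',p=p,d=d)
E
python3 sp.py 20 -.03 .018 .055 .095; python3 sp.py 20 -.03 .018 .025 .044;python3 st.py
```

```text
t: 20.18
tool_pos: [0.472, 0.2118, -0.0046]
tool_rot: [-2.187, 0.052, 2.211]
contact_force: [-15.7, 0.2, 7.7]
opening: 0.0004
t: 20.6
tool_pos: [0.4719, 0.2118, -0.0045]
tool_rot: [-2.186, 0.052, 2.211]
contact_force: [-16.2, 0.7, 8.2]
opening: -0.0
160
pct X [-0.0147 -0.0139 -0.006   0.0106  0.0133] Y [-0.0124 -0.0117 -0.0022  0.0147  0.017 ] Z [0.0553 0.0569 0.0744 0.0863 0.0872]
105
pct X [-0.0294 -0.0262 -0.0109  0.0118  0.0173] Y [-0.0271 -0.0263 -0.0212  0.0215  0.0276] Z [0.0257 0.0269 0.0375 0.0437 0.0439]
t 20.7 p [ 0.472   0.2118 -0.0045] toolx [-0.0112 -0.0009 -0.9999] jaw yaw deg -92.6133634400546 F [-16.5138   0.6668   8.4703] open 3.880036090921589e-05 q [0.2766 0.0369 2.0063 0.0025 1.1094 1.8919]
```

View pics/top20.png

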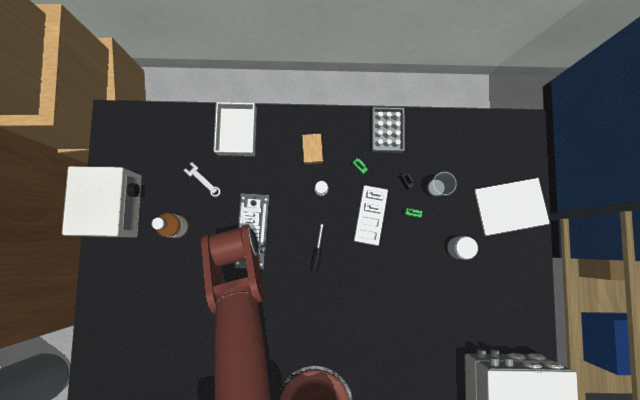

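```bash
python3 -c "from station import finish_job; print(finish_job())"
```

```text
the job is handed in; nothing more can be done
None
```

The job is handed in at about 21 s with two spacers clamped in the jig and the shut fingers still pushing on the block. No verdict came back.

- **Spacer count:** I measured the gap at about 64 mm (64.5 mm from the top camera, 63.5 mm from the side), so two spacers close it within the 27 mm travel. The two spacers at the robot's end of the rack went in. The other two are still in their slots, and no bystander has visibly moved in the last top picture.
- **Clamp:** the block stopped after about 24 mm, some 3 mm short of the end of its travel. From there the push force rose from 7 N to 16 N with no further movement, and it held at about 16.5 N. Less the spring (about 5 N), that leaves roughly 11 N on the stack.
- **Spacer pose:** the last side picture shows both spacers upright, seated with their tops at about 86 mm, and within about 2 mm of the centre line. I did not measure their turn separately; they are held between the flat faces.

Three checks disagreed:

- **Fingertip height:** the side camera showed the fingertips 25–35 mm above the reported TCP height, so I set grasp and push heights from the camera.
- **Camera offset:** the two cameras differ by about 4.5 mm in x, so I compared things only within one view.
- **Vertical force:** there is also about 8 N vertical on the tool at the end.

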